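# Set up the turntable for a stylus change

## Robot

A 6-joint arm with a two-finger parallel gripper is mounted at the origin on the work surface. World frame = base frame: x ahead of the robot, y to its left, z up, the work surface at z = 0. Lengths are in mm, angles in rad, forces in N, time in s.
With the tool pointing down it reaches from about 300 to 950 mm from the base axis. Payload 3.1 kg.
Tool frame: the origin (TCP) lies on the centre line of the jaws, within the pads' length; the fingertips stand 17 mm ahead of it and the grasp point (between the pads) lies 2 mm behind it; z points along the fingers, y is the line along which they close (so a half turn about z gives the same grasp; the last joint's range is limited). The gripper opens to 85 mm and grips with 20 to 120 N. Pads are 22 mm wide; open, the fingers measure 114 mm over their backs; the gripper's body (76 mm by 85 mm) begins 54 mm behind the grasp point. The pads swing forward as they close: fully open they stand 13 mm farther back than shut.
Start: joints at [-1.33, 0.308, 1.634, -0, 1.2, -0.07], TCP at [191.111, -595.07, 248.272] pointing down, gripper open.
Joint ranges: [-3.06, 3.06], [-0.79, 1.96], [0.05, 2.63], [-1.19, 4.34], [0.05, 2.64], [-2.94, 2.94]. Speed limits (rad/s): [2.79, 2.79, 3.14, 3.14, 3.14, 3.14].

## Interface

Orientations are given as a rotation vector (axis times angle).
In Python, from plant import robot, grab_frame gives the robot as it stands.
- The arm moves only by the shell command python3 -m jog 'ROWS' [OPENING] [FORCE]. ROWS is JSON, one flat list of numbers, 4 for each row, row after row: the shift along the tool's x, y, z in mm, then the turn about the tool's z in degrees. A call has 1 to 12 rows; each row shifts and turns the commanded pose from where the row before left it, along the tool's axes as they then stand; what a row does not reach is not made up. A row lasts 1/8 s, in which the tool goes at most 62.5 mm and 10.7 degrees, less where a joint would pass 70% of its speed; a pose out of reach is approached as far as the arm can. A call is refused whole if a number of a shift passes 62.5 or a number of a turn 10.7, either way. A call with a gripper value outside its range is refused whole. OPENING is the gripper's target within -1 to 1 (shut at 1, half-way at 0, fully open at -1), set as the call begins (- or left out, the last holds). The fingers move at their own pace and stop on an object; FORCE is the grip in N (left out, the last holds). Time passes only in rows, so rows that do not move let the fingers close. It gives the time, the measured TCP pose, the force, the opening and the grip force at its end, in the units of the state.
- robot.sense(): the state, without advancing time (a new reading comes with each control period).
- grab_frame(name): name is "scene" or "top"; returns a dict with "frame" (420x560x3 uint8, red, green, blue), "fx", "fy", "cx", "cy" (pixels), "R" (3x3) and "t" (3): a world point X has camera coordinates R X + t. Camera axes: x right, y down, z forward; pixel columns grow to the right and rows downward; lengths in mm; the calibration is good to about 2 mm. A picture is of the moment at which its call begins. There is no depth.
- robot.job_done(): hands the job in; it is judged then, once.
The state is a dict: "time": time; "qpos": joint angles; "dq": joint speeds; "joint_efforts": joint torques, N m; "tcp_pos": TCP position; "eef_rot": TCP orientation; "ft_force": force on the tool from outside, world axes, zero at the start; "ft_torque": the same for the moment, N m; "width": finger opening in mm; "finger_force": force on a finger pad.
Only numpy, scipy, OpenCV 4.12 (cv2) and the standard library are available. Lean on these libraries where they do the work, as an engineer would, in place of code of your own. Each camera call takes 0.05 s, during which the arm holds its last target. There are 200 camera calls.

## Task

I want to change the stylus on the turntable: tip all the little stylus cases out of the ceramic tumbler into the walnut tray so that I can choose one, and stand the empty tumbler upright on the coaster it came from. Then raise the turntable's clear dust cover and hold it open at 35 degrees while I work: its hinges are slack and it falls shut when let go, so do not let it drop, and finish still holding it there. Leave everything else on the benchtop where it is.

Things in the scene. Friction and masses are not known exactly. Their poses are not given: they have to be found in the camera images.
- tumbler: Plain white ceramic tumbler without a handle, 92 mm high, outer diameter 60 mm at the foot widening evenly to 69 mm at the rim, wall 4 mm, about 220 g (varies by a fifth). Origin at the centre of its underside, z up along its axis to the mouth. It starts standing on one of the two coasters with the five stylus cases lying in it (they fill about the lower half).
- case1: One of five alike small hard-plastic stylus cases, a grey block 22 x 16 x 13 mm with a black seam, 11 g. Origin at the centre of its underside, x along its length. They start in the tumbler.
- case2: One of five alike small hard-plastic stylus cases, a grey block 22 x 16 x 13 mm with a black seam, 11 g. Origin at the centre of its underside, x along its length. They start in the tumbler.
- case3: One of five alike small hard-plastic stylus cases, a grey block 22 x 16 x 13 mm with a black seam, 11 g. Origin at the centre of its underside, x along its length. They start in the tumbler.
- case4: One of five alike small hard-plastic stylus cases, a grey block 22 x 16 x 13 mm with a black seam, 11 g. Origin at the centre of its underside, x along its length. They start in the tumbler.
- case5: One of five alike small hard-plastic stylus cases, a grey block 22 x 16 x 13 mm with a black seam, 11 g. Origin at the centre of its underside, x along its length. They start in the tumbler.
- tray: Fixed shallow walnut tray, outside 140 (x) x 200 (y) x 26 mm high, walls and floor 6 mm thick. Origin at the centre of its underside on the benchtop.
- coaster_cup: Fixed round walnut coaster, diameter 96 mm, 9 mm thick, under the tumbler at the start. Origin at the centre of its underside, on the benchtop.
- coaster_weight: The other walnut coaster, the same size and also fixed; the record weight stands on it. Origin at the centre of its underside.
- turntable: Fixed turntable, 415 wide (y) x 320 deep (x), wooden plinth with its top 58 mm above the benchtop; with the closed clear dust cover it stands 119 mm high. Its front (-x of its own frame) faces the robot. Origin under its centre on the benchtop.
- cover (a joint): Opening angle of the dust cover in radians: 0 closed, growing as its front edge rises; 35 degrees = 0.611; stop at 1.25. The hinges are free, with no spring or catch: the cover drops shut unless held. About 4 N upwards at its front handle lifts it.
- dust_cover: The dust cover: a box-shaped clear acrylic lid 318 deep x 413 wide x 59 mm high, 3 mm walls, open below, about 0.8 kg (varies by a fifth), hinged along the plinth's rear edge: the hinge line runs along the turntable's y, 158 mm behind (+x of) the turntable's centre and 60 mm above the benchtop. Origin at the middle of its front lower edge, 318 mm before the hinge line; axes turn with it.
- cover_handle (a point): Grip point in the cover's front lift handle: an aluminium block 40 wide (y) x 10 thick (z) that juts 30 mm forward (-x) from the middle of the front wall, low down. Point: centre of width and thickness, 17 mm before the wall (flush with the plinth), 335 mm before the hinge line; 69 mm high when closed. Pinch its 40 mm width from above; it may turn between the pads. Axes turn with the cover.
- weight: Bystander: aluminium record weight, diameter 76 mm, 50 mm high, with a narrower knob, 0.42 kg, standing on the other coaster. Origin under its centre.
- tub: Bystander: closed rectangular plastic tub with a white clip-on lid, 96 x 72 x 49 mm, in front of the turntable. Origin under its centre.
- brush: Bystander: black record brush 98 x 28 x 29 mm, beside the turntable on the left. Origin under its centre.
- adaptor: Bystander: aluminium single-record adaptor, a domed disc of 38 mm diameter, 12 mm high. Origin under its centre.
- mill: Bystander: turned light-wood pepper mill, 56 mm in diameter, 160 mm high, on the right. Origin under its centre.
- espresso: Bystander: small white espresso cup with a handle, 62 mm in diameter, 55 mm high, far left. Origin under its centre.
Things that resemble listed ones, but are neither listed nor needed, are in the scene too. Leave any red look-alike of the tumbler alone.

How it is judged:
By the outcome, as a careful person would: the job done as asked, in the order asked, and still so for the second after the job is handed in, while the arm keeps its last pose, push and grip.
It also fails if it takes over 72 s, if anything falls off the work surface, if the arm or the gripper's body presses on something with over 40 N, if the wrist force passes 120 N, or if a joint passes its speed limit or range.

## Working session

There is one attempt and no reset: what is moved stays moved. The work goes in short steps, Python scripts to look and compute and a shell command to move; the robot and the scene stay as the last step left them, time stands still between calls to the robot, and variables do not carry over. Pictures are saved under pics/ and viewed, at most 10 in all, crops included, and the job is handed in when it is done.

```bash
ls; mkdir -p pics
cat > h.py <<'E'
import numpy as np,cv2
from plant import robot,grab_frame
from scipy.spatial.transform import Rotation as Ro
def shot(n,name,crop=None,s=1):
    f=grab_frame(n);im=f["frame"][:,:,::-1]
    if crop: a,b,c,d=crop; im=im[b:d,a:c]
    cv2.imwrite("pics/"+name,cv2.resize(im,None,fx=s,fy=s,interpolation=cv2.INTER_CUBIC)); return f
def ray(f,u,v,z):
    R=np.array(f["R"]);t=np.array(f["t"]);C=-R.T@t
    d=R.T@np.array([(u-f["cx"])/f["fx"],(v-f["cy"])/f["fy"],1]);return C+d*(z-C[2])/d[2]
def proj(f,X):
    p=np.array(f["R"])@np.array(X,float)+np.array(f["t"]);return p[0]/p[2]*f["fx"]+f["cx"],p[1]/p[2]*f["fy"]+f["cy"]
E
python3 - <<'E'
from h import *
for n in("scene","top"):
    f=shot(n,n+"0.png",s=1.42);R=np.array(f["R"]);print(n,f["fx"],f["cx"],f["cy"],-R.T@np.array(f["t"]),R.round(3).tolist())
s=robot.sense();print(s);print(Ro.from_rotvec(s["eef_rot"]).as_matrix().round(3))
E
```

```text
pics
scene 509.2317460020182 274.2270408775024 216.4749931020789 [1231.88892263  288.24802713 1275.57540635] [[-0.479, 0.878, -0.005], [0.744, 0.403, -0.532], [-0.465, -0.259, -0.847]]
top 506.80520751464206 268.4103425738818 205.51103174261817 [ 428.04059689  -81.78469027 1400.45095219] [[-0.016, -1.0, -0.009], [-0.995, 0.017, -0.1], [0.1, 0.007, -0.995]]
{'time': 0.1, 'qpos': array([-1.32967325e+00,  3.08909322e-01,  1.63509087e+00, -2.20536898e-05,
        1.19972296e+00, -6.96679488e-02]), 'dq': array([ 0.00036966, -0.00205924, -0.00260419, -0.00073645,  0.00119031,
       -0.00066674]), 'joint_efforts': array([-3.06893426e-04, -4.16406083e+01, -2.77644879e+01, -7.46222668e-05,
        4.07751868e-03, -1.24414493e-05]), 'tcp_pos': array([ 190.94423218, -594.34843848,  247.1521961 ]), 'eef_rot': array([-3.10164037e+00, -4.85911173e-01,  3.18480600e-04]), 'ft_force': array([ 0.39207641, -0.08347551, -0.16877653]), 'ft_torque': array([-0.02399884, -0.001847  ,  0.00058579]), 'finger_force': 0.0, 'width': 85.48308446957655}
[[ 0.952  0.306 -0.001]
 [ 0.306 -0.952  0.002]
 [ 0.    -0.002 -1.   ]]
```

View pics/top0.png

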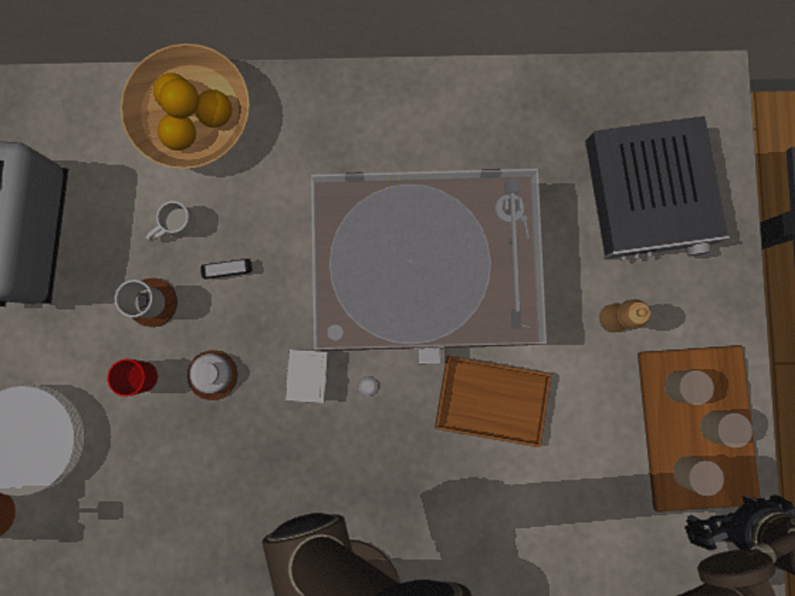

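View pics/scene0.png

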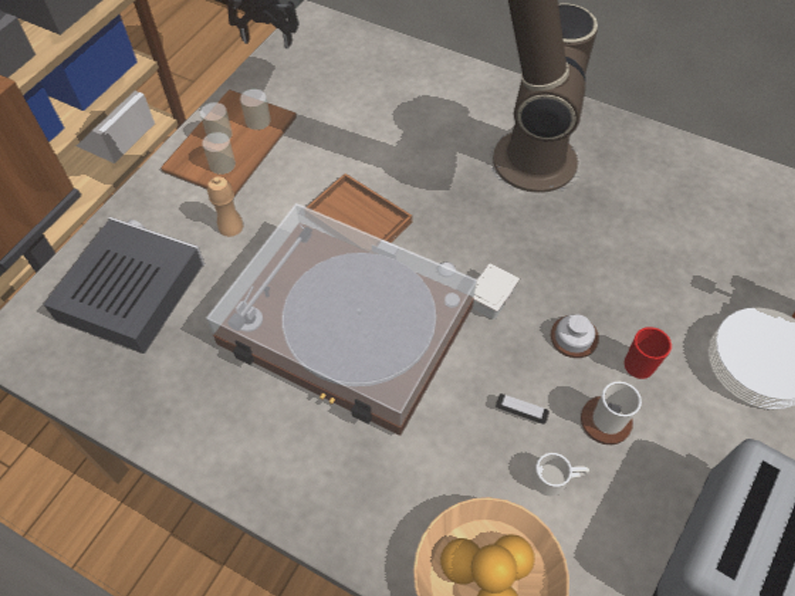

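The top view shows the tumbler rim at about (138,300), the tray at (494,401) and the cover handle at (430,355). The scene view shows the white tumbler at (620,400) with the cases inside, and the red look-alike at (648,350). Next I'll compute positions.

```bash
python3 - <<'E'
from h import *
f=grab_frame("top");g=grab_frame("scene");k=1/1.42
P=lambda F,u,v,z:ray(F,u*k,v*k,z).round(0)[:2].tolist()
for n,F,u,v,z in [("rim",f,138,300,101),("coasterL",f,153,303,9),("rim s",g,621,399,101),("coaster s",g,607,419,9),("red",f,131,377,92),("weight",f,211,372,50),("wcoaster",f,213,375,9),
 ("tub",f,308,375,49),("adapt",f,369,386,12),("brush",f,227,269,29),("esp",f,173,217,55),("handle",f,430,356,74),("t1",f,450,357,26),("t2",f,551,374,26),("t3",f,541,446,26),("t4",f,436,428,26),("c1",f,312,177,119),("c2",f,538,170,119),("c3",f,545,345,119),("c4",f,316,349,119),("mill",f,640,313,160),("tub1",f,289,350,49),("tub2",f,327,350,49),("tub3",f,323,402,49),("tub4",f,286,400,49),("toaster",f,67,170,150),("plate",f,85,440,60)]: print(n,P(F,u,v,z))
E
python3 -m jog '[0,0,-60,0,-10,-60,-40,0,-10,-60,-30,0,0,-60,0,0,0,-60,0,0,0,-60,0,0,0,-60,0,0,20,-60,0,0,40,-40,0,0]' -1
```

```text
rim [551.0, 370.0]
coasterL [553.0, 372.0]
rim s [560.0, 382.0]
coaster s [559.0, 380.0]
red [412.0, 383.0]
weight [418.0, 248.0]
wcoaster [412.0, 254.0]
tub [410.0, 67.0]
adapt [387.0, -46.0]
brush [615.0, 224.0]
esp [713.0, 322.0]
handle [441.0, -160.0]
t1 [439.0, -201.0]
t2 [404.0, -391.0]
t3 [271.0, -367.0]
t4 [307.0, -171.0]
c1 [769.0, 50.0]
c2 [774.0, -361.0]
c3 [457.0, -362.0]
c4 [457.0, 45.0]
mill [509.0, -518.0]
tub1 [457.0, 102.0]
tub2 [456.0, 31.0]
tub3 [360.0, 39.0]
tub4 [364.0, 108.0]
toaster [781.0, 484.0]
plate [298.0, 477.0]
time: 1.32
tcp_pos: [96.9, -161.8, 369.7]
eef_rot: [-3.097, -0.47, 0.004]
ft_force: [-0.1, 15.9, 10.2]
width: 85.8
finger_force: 0.0
```

```bash
cat >> h.py <<'E'
def st():
    s=robot.sense();print(round(s["time"],2),"q",np.round(s["qpos"],2).tolist(),"p",np.round(s["tcp_pos"]).tolist(),"F",np.round(s["ft_force"],1).tolist(),"w",round(s["width"],1),round(s["finger_force"],1))
    print(Ro.from_rotvec(s["eef_rot"]).as_matrix().round(2).tolist())
E
python3 -m jog '[60,0,0,0,60,0,-20,0,60,0,-40,0,60,0,-40,0,60,0,-40,0,60,0,-50,0,60,0,-50,0,60,0,-50,0,60,0,-50,0]'; python3 -c "
from h import *;st()"
```

```text
time: 2.45
tcp_pos: [532.9, -26.3, 654.5]
eef_rot: [-3.099, -0.486, 0.003]
ft_force: [0.5, -0.3, 0.6]
width: 85.3
finger_force: 0.0
2.45 q [-0.13, 0.06, 1.13, 0.0, 1.95, 1.13] p [533.0, -26.0, 654.0] F [0.5, -0.3, 0.6] w 85.3 0.0
[[0.95, 0.31, -0.0], [0.31, -0.95, 0.0], [-0.0, -0.0, -1.0]]
```

```bash
python3 -m jog '[50,0,-40,0,50,0,-40,0,50,0,-40,0,50,0,-40,0,50,0,-40,0,50,0,-40,0]'; python3 -c "
from h import *;st()"
```

```text
time: 3.2
tcp_pos: [693.6, 46.2, 766.4]
eef_rot: [3.099, 0.485, 0.117]
ft_force: [-0.2, 1.6, -0.0]
width: 85.6
finger_force: 0.0
3.2 q [-0.0, 0.66, 0.06, 0.01, 2.35, 1.27] p [694.0, 46.0, 766.0] F [-0.2, 1.6, -0.0] w 85.6 0.0
[[0.95, 0.31, 0.07], [0.31, -0.95, 0.01], [0.07, 0.01, -1.0]]
```

```bash
python3 -m jog '[60,20,0,0,60,20,0,0,60,20,0,0,60,20,0,0]'; python3 -c "
from h import *;st()"; python3 -m jog '[0,0,-60,0,0,0,-60,0,0,0,-60,0,0,0,-60,0]'; python3 -c "
from h import *;st()"
```

```text
time: 3.7
tcp_pos: [816.6, 37.0, 684.2]
eef_rot: [3.074, 0.481, 0.306]
ft_force: [0.7, 1.0, 0.5]
width: 85.4
finger_force: 0.0
3.7 q [-0.01, 0.78, 0.06, 0.02, 2.1, 1.26] p [817.0, 37.0, 684.0] F [0.7, 1.0, 0.5] w 85.4 0.0
[[0.93, 0.3, 0.19], [0.3, -0.95, 0.02], [0.19, 0.04, -0.98]]
time: 4.2
tcp_pos: [684.6, 30.0, 833.9]
eef_rot: [3.051, 0.477, 0.429]
ft_force: [0.2, -0.7, 0.6]
width: 85.1
finger_force: 0.0
4.2 q [-0.03, 0.57, 0.06, 0.03, 2.23, 1.25] p [685.0, 30.0, 834.0] F [0.2, -0.7, 0.6] w 85.1 0.0
[[0.92, 0.3, 0.27], [0.3, -0.95, 0.02], [0.27, 0.07, -0.96]]
```

```bash
python3 -m jog '[62,20,-36,0,62,20,-36,0,62,20,-36,0,62,20,-36,0,62,20,-36,0,62,20,-36,0]'; python3 -c "
from h import *;st()"
```

```text
time: 4.95
tcp_pos: [742.0, 18.2, 862.8]
eef_rot: [2.961, 0.461, 0.76]
ft_force: [0.2, -0.2, 0.5]
width: 85.9
finger_force: 0.0
4.95 q [-0.06, 0.57, 0.05, 0.06, 2.02, 1.25] p [742.0, 18.0, 863.0] F [0.2, -0.2, 0.5] w 85.9 0.0
[[0.83, 0.27, 0.48], [0.3, -0.95, 0.03], [0.46, 0.12, -0.88]]
```

```bash
python3 -m jog '[62,20,-30,0,62,20,-30,0,62,20,-30,0,62,20,-30,0,62,20,-30,0,62,20,-30,0,62,20,-30,0,62,20,-30,0,62,20,-30,0,62,20,-30,0]'; python3 -c "
from h import *;st()"
```

```text
time: 6.2
tcp_pos: [739.8, 2.1, 1001.5]
eef_rot: [2.71, 0.417, 1.318]
ft_force: [0.4, 0.1, 1.1]
width: 85.4
finger_force: 0.0
6.2 q [-0.1, 0.46, 0.05, 0.11, 1.73, 1.24] p [740.0, 2.0, 1002.0] F [0.4, 0.1, 1.1] w 85.4 0.0
[[0.59, 0.2, 0.78], [0.29, -0.96, 0.03], [0.76, 0.21, -0.62]]
```

```bash
python3 -m jog '[62,20,-26,4,62,20,-26,4,62,20,-26,4,62,20,-26,4]'
python3 - <<'E'
from h import *;st()
from scipy.optimize import least_squares as LS
D=[([.309,1.635,1.2],624,247),([.06,1.13,1.95],533.6,654),([.66,.06,2.35],695.5,766),([.78,.06,2.1],817.5,684),([.57,.06,2.23],685.4,834),([.57,.05,2.02],742,863),([.46,.05,1.73],740,1002)]
def F(P,q):
    a,b,c=np.cumsum(q);h,L1,L2,L,o=P
    return L1*np.sin(a)+L2*np.sin(b)+L*np.sin(c)+o*np.cos(b), h+L1*np.cos(a)+L2*np.cos(b)+L*np.cos(c)-o*np.sin(b)
r=LS(lambda P:np.ravel([np.subtract(F(P,q),(x,z)) for q,x,z in D]),[180,400,400,200,0]);print(r.x.round(),r.fun.round())
P=r.x
for nm,x,y,z in [("handle",441,-160,69),("pour",330,-290,95),("tum",555,375,80)]:
  for al in (40,50,60,70):
    wx=x-P[3]*np.sin(np.radians(al));wz=z+P[3]*np.cos(np.radians(al))
    R=np.hypot(wx,y);d=np.hypot(R,wz-P[0]);c=(d*d-P[1]**2-P[2]**2)/(2*P[1]*P[2]);print(nm,al,round(R),round(wz),"q3",np.arccos(np.clip(c,-1,1)).round(2))
E
```

```text
time: 6.7
tcp_pos: [706.9, -26.1, 1072.2]
eef_rot: [-2.692, -0.029, -1.577]
ft_force: [-0.6, 0.3, -0.7]
width: 85.5
finger_force: 0.0
6.7 q [-0.17, 0.39, 0.05, 0.18, 1.64, 1.49] p [707.0, -26.0, 1072.0] F [-0.6, 0.3, -0.7] w 85.5 0.0
[[0.49, 0.03, 0.87], [0.01, -1.0, 0.03], [0.87, -0.01, -0.49]]
[311. 485. 527. 300.  38.] [-1. -2. -1.  2. -1. -0.  1.  1.  0.  0.  0. -0.  0. -2.]
handle 40 296 298 q3 2.55
handle 50 265 262 q3 2.61
handle 60 242 219 q3 2.63
handle 70 226 171 q3 2.62
pour 40 321 324 q3 2.5
pour 50 307 288 q3 2.53
pour 60 298 245 q3 2.53
pour 70 294 197 q3 2.51
tum 40 522 309 q3 2.06
tum 50 497 273 q3 2.11
tum 60 478 230 q3 2.15
tum 70 464 182 q3 2.15
```

```bash
cat > ik.py <<'E'
import numpy as np
from scipy.spatial.transform import Rotation as Ro
h,L1,L2,L,o=311,485,527,300,38
LE=np.hypot(L2,o);e=np.arctan2(o,L2)   # L2 sin b + o cos b = LE sin(b+e)
C=Ro.from_euler("z",90,degrees=True)
def wr(q): return Ro.from_euler("ZYZYZ",[q[0],q[1]+q[2],q[3],q[4],q[5]])*C
def fk(q):
    R=wr(q);a=q[1];b=q[1]+q[2]+e
    r=L1*np.sin(a)+LE*np.sin(b);z=h+L1*np.cos(a)+LE*np.cos(b)
    return np.array([r*np.cos(q[0]),r*np.sin(q[0]),z])+L*R.as_matrix()[:,2],R
def ik(p,R):
    w=np.array(p)-L*R.as_matrix()[:,2];q1=np.arctan2(w[1],w[0]);r=np.hypot(*w[:2]);z=w[2]-h;d=np.hypot(r,z)
    c=(d*d-L1**2-LE**2)/(2*L1*LE);k=np.arccos(np.clip(c,-1,1));q3=k-e
    q2=np.arctan2(r,z)-np.arctan2(LE*np.sin(k),L1+LE*np.cos(k))
    S=(Ro.from_euler("ZY",[q1,q2+q3]).inv()*R*C.inv()).as_euler("ZYZ")
    out=[]
    for q4,q5,q6 in [tuple(S),(S[0]+np.pi,-S[1],S[2]+np.pi)]:
        if q5>0: out.append(np.round([q1,q2,q3,q4%(2*np.pi),q5,(q6+np.pi)%(2*np.pi)-np.pi],2).tolist())
    return out,abs(c)<1
E
python3 - <<'E'
from ik import *
q=[-0.17,0.39,0.05,0.18,1.64,1.49];p,R=fk(q);print(p.round(),R.as_matrix().round(2).tolist())
R=Ro.from_matrix(np.array([[0.49,0.0,0.87],[0,-1.0,0.0],[0.87,0,-0.49]]))
for nm,p in [("now",(707,-26,1072)),("mid",(650,-150,600)),("low",(500,-200,300)),("c",(500,0,300)),("pre",(460,370,200)),("tum",(555,375,80)),("up",(555,375,250)),("pour",(330,-290,95)),("pour1",(330,-290,200)),("handle",(441,-160,69)),("hopen",(507,-160,260))]: print(nm,*ik(p,R))
E
```

```text
Traceback (most recent call last):
  File "ik.py", line 8, in fk
    R=wr(q);a=q[1];b=q[1]+q[2]+e
  File "ik.py", line 6, in wr
    def wr(q): return Ro.from_euler("ZYZYZ",[q[0],q[1]+q[2],q[3],q[4],q[5]])*C
                      ~~~~~~~~~~~~~^^^^^^^^^^^^^^^^^^^^^^^^^^^^^^^^^^^^^^^^^
  File "scipy/spatial/transform/_rotation.pyx", line 1413, in scipy.spatial.transform._rotation.Rotation.from_euler
ValueError: Expected axis specification to be a non-empty string of upto 3 characters, got ZYZYZ
```

```bash
sed -i 's/^def wr.*/def wr(q): return Ro.from_euler("ZY",[q[0],q[1]+q[2]])*Ro.from_euler("ZYZ",[q[3],q[4],q[5]])*C/' ik.py
cat > t.py <<'E'
from ik import *
q=[-0.17,0.39,0.05,0.18,1.64,1.49];p,R=fk(q);print(p.round(),R.as_matrix().round(2).tolist())
R=Ro.from_matrix(np.array([[0.49,0.0,0.87],[0,-1.0,0.0],[0.87,0,-0.49]]))
for nm,p in [("now",(707,-26,1072)),("mid",(650,-150,600)),("low",(500,-200,300)),("c",(500,0,300)),("pre",(460,370,200)),("tum",(555,375,80)),("up",(555,375,250)),("pour",(330,-290,95)),("pour1",(330,-290,200)),("handle",(441,-160,69)),("hopen",(507,-160,260))]: print(nm,*ik(p,R))
E
python3 t.py
```

```text
[ 700.  -66. 1076.] [[0.48, 0.03, 0.88], [0.01, -1.0, 0.03], [0.88, -0.01, -0.48]]
now [[-0.06, 0.4, 0.03, 0.05, 1.65, 1.55]] True
mid [[-0.37, -0.23, 1.8, 0.57, 0.62, 0.91]] True
low [[-0.7, -0.19, 2.39, 1.56, 0.59, -0.38]] True
c [[0.0, -0.4, 2.53, 3.14, 0.04, -1.57]] True
pre [[1.08, 0.25, 2.22, 4.7, 0.88, -2.38]] True
tum [[0.91, 0.59, 2.08, 4.36, 0.82, -2.08]] True
up [[0.91, 0.24, 2.08, 4.71, 0.76, -2.58]] True
pour [[-1.34, 0.39, 2.46, 1.64, 1.02, -1.24]] True
pour1 [[-1.34, 0.04, 2.47, 1.42, 1.03, -0.84]] True
handle [[-0.73, 0.47, 2.56, 2.37, 0.97, -1.48]] True
hopen [[-0.58, -0.15, 2.46, 1.84, 0.52, -0.62]] True
```

```bash
sed -i 's/q1=np.arctan2(w\[1\],w\[0\]);r=np.hypot(\*w\[:2\])/r=np.sqrt(w[0]**2+w[1]**2-42**2);q1=np.arctan2(w[1],w[0])-np.arctan2(42,r)/' ik.py
cat > t.py <<'E'
from ik import *
for al,hd in [(60,15),(60,30),(66,30)]:
  a=np.radians(al);R=Ro.from_euler("z",hd,degrees=True)*Ro.from_matrix(np.array([[np.cos(a),0.0,np.sin(a)],[0,-1.0,0.0],[np.sin(a),0,-np.cos(a)]]))
  print(al,hd)
  for nm,p in [("now",(707,-26,1072)),("hi",(600,400,1000)),("mid",(650,-150,600)),("low",(500,-200,300)),("c",(500,0,300)),("pre",(460,320,200)),("tum",(555,375,80)),("up",(555,375,250)),("pour",(330,-290,95)),("pour1",(330,-290,200)),("handle",(441,-160,69)),("hopen",(507,-160,260))]: print(nm,*ik(p,R))
E
python3 t.py
```

```text
60 15
now [[-0.29, 0.47, -0.07, 0.48, 1.75, 1.36]] False
hi [[0.67, 0.2, 0.54, 5.92, 1.41, 1.85]] True
mid [[-0.59, -0.15, 1.73, 0.92, 0.96, 0.41]] True
low [[-0.94, -0.08, 2.29, 1.31, 0.99, -0.46]] True
c [[-0.43, -0.36, 2.5, 1.46, 0.59, -0.26]] True
pre [[0.75, 0.08, 2.42, 4.06, 0.54, -2.15]] True
tum [[0.69, 0.54, 2.18, 3.76, 0.68, -1.85]] True
up [[0.69, 0.15, 2.18, 4.26, 0.42, -2.42]] True
pour [[-1.47, 0.44, 2.33, 1.22, 1.14, -1.16]] True
pour1 [[-1.47, 0.15, 2.34, 1.12, 1.25, -0.88]] True
handle [[-1.02, 0.47, 2.46, 1.74, 1.0, -1.33]] True
hopen [[-0.85, -0.04, 2.36, 1.43, 0.9, -0.57]] True
60 30
now [[-0.4, 0.51, -0.07, 0.79, 1.81, 1.22]] False
hi [[0.53, 0.15, 0.6, 6.27, 1.34, 1.58]] True
mid [[-0.67, -0.04, 1.62, 1.02, 1.23, 0.19]] True
low [[-0.97, 0.06, 2.15, 1.17, 1.21, -0.55]] True
c [[-0.58, -0.23, 2.41, 1.34, 0.92, -0.4]] True
pre [[0.54, 0.03, 2.47, 3.18, 0.41, -1.6]] True
tum [[0.54, 0.52, 2.23, 3.16, 0.65, -1.58]] True
up [[0.54, 0.11, 2.22, 3.19, 0.24, -1.61]] True
pour [[-1.42, 0.5, 2.18, 1.01, 1.25, -1.13]] True
pour1 [[-1.42, 0.26, 2.19, 0.96, 1.39, -0.92]] True
handle [[-1.05, 0.51, 2.33, 1.4, 1.07, -1.22]] True
hopen [[-0.9, 0.08, 2.23, 1.25, 1.13, -0.63]] True
66 30
now [[-0.42, 0.47, 0.01, 0.84, 1.68, 1.19]] True
hi [[0.53, 0.06, 0.77, 6.27, 1.16, 1.58]] True
mid [[-0.69, -0.05, 1.68, 1.15, 1.22, 0.09]] True
low [[-1.01, 0.1, 2.18, 1.27, 1.27, -0.65]] True
c [[-0.62, -0.18, 2.45, 1.48, 0.99, -0.58]] True
pre [[0.54, 0.1, 2.51, 3.17, 0.61, -1.59]] True
tum [[0.54, 0.59, 2.24, 3.16, 0.84, -1.58]] True
up [[0.54, 0.15, 2.26, 3.17, 0.42, -1.59]] True
pour [[-1.45, 0.58, 2.16, 1.04, 1.33, -1.19]] True
pour1 [[-1.45, 0.33, 2.19, 1.01, 1.45, -1.0]] True
handle [[-1.09, 0.6, 2.31, 1.43, 1.17, -1.32]] True
hopen [[-0.94, 0.13, 2.25, 1.35, 1.2, -0.75]] True
```

```bash
python3 -m jog '[10,-60,0,0,10,-60,0,0,10,-60,0,0,10,-60,0,0,10,-60,0,0,10,-60,0,0,20,-60,0,0,20,-60,0,0]'; python3 -c "
from h import *;st()"
```

```text
time: 7.7
tcp_pos: [674.8, 414.5, 1037.2]
eef_rot: [-2.572, -0.056, -1.715]
ft_force: [-0.2, -0.5, -0.2]
width: 85.3
finger_force: 0.0
7.7 q [0.71, 0.53, 0.05, -0.59, 1.49, 1.93] p [675.0, 414.0, 1037.0] F [-0.2, -0.5, -0.2] w 85.3 0.0
[[0.38, 0.06, 0.92], [0.0, -1.0, 0.06], [0.92, -0.02, -0.38]]
```

```bash
python3 -m jog '[-36,-15,41,0,-36,-15,41,0,-36,-15,41,0,-36,-15,41,0,-36,-15,41,0,-36,-15,41,0,-36,-15,41,0,-36,-15,41,0,-36,-15,41,0,-36,-15,41,0]'; python3 -c "
from h import *;st()"
```

```text
time: 8.95
tcp_pos: [904.0, 583.9, 558.2]
eef_rot: [-2.574, -0.054, -1.714]
ft_force: [1.2, 0.6, 0.1]
width: 85.4
finger_force: 0.0
8.95 q [0.68, 0.72, 0.79, -0.89, 0.76, 2.6] p [904.0, 584.0, 558.0] F [1.2, 0.6, 0.1] w 85.4 0.0
[[0.39, 0.06, 0.92], [0.0, -1.0, 0.06], [0.92, -0.02, -0.38]]
```

```bash
python3 -m jog '[0,-30,50,-5,0,-30,50,-5,0,-40,45,-5,0,-45,40,-5,0,-45,40,0,0,-45,40,0,0,-45,40,0,0,-45,40,0]'; python3 -c "
from h import *;st()"
```

```text
time: 9.95
tcp_pos: [991.4, 759.0, 338.2]
eef_rot: [2.443, 0.54, 1.829]
ft_force: [0.8, -0.8, -0.1]
width: 85.4
finger_force: 0.0
9.95 q [0.74, 1.39, 0.05, -0.9, 0.7, 2.27] p [991.0, 759.0, 338.0] F [0.8, -0.8, -0.1] w 85.4 0.0
[[0.24, 0.25, 0.94], [0.3, -0.94, 0.17], [0.92, 0.24, -0.3]]
```

```bash
python3 -m jog '[-4,-50,40,0,-4,-50,40,0,-4,-50,40,0,-4,-50,40,0,-4,-50,40,0,-4,-50,40,0]'; python3 -c "
from h import *;st()"
```

```text
time: 10.7
tcp_pos: [924.7, 861.4, 183.3]
eef_rot: [-2.349, -0.643, -1.885]
ft_force: [-0.0, -0.5, 0.4]
width: 85.5
finger_force: 0.0
10.7 q [0.83, 1.56, 0.05, -1.15, 0.54, 2.58] p [925.0, 861.0, 183.0] F [-0.0, -0.5, 0.4] w 85.5 0.0
[[0.16, 0.36, 0.92], [0.28, -0.91, 0.3], [0.95, 0.21, -0.25]]
```

Run:
```python
from ik import *
from h import robot
s=robot.sense();R=Ro.from_rotvec(s["eef_rot"]);M=R.as_matrix()
pts=[s["tcp_pos"],(700,400,700),(550,-150,700),(380,-200,450)]
for a,b in zip(pts,pts[1:]):
  d=np.subtract(b,a);n=int(np.ceil(np.linalg.norm(d)/60));print("->",b,n,"rows of",(M.T@d/n).round(1))
  for f in (0,.33,.67,1): print(*ik(np.array(a)+f*d,R))
```

```text
-> (700, 400, 700) 13 rows of [ 24.8  34.5 -36.6]
[[0.83, 1.51, 0.14, 5.08, 0.53, 2.65]] True
[[0.77, 0.83, 1.08, 4.59, 0.44, -3.1]] True
[[0.69, 0.37, 1.44, 4.81, 0.36, 2.92]] True
[[0.55, -0.01, 1.55, 5.61, 0.37, 2.05]] True
-> (550, -150, 700) 10 rows of [-17.9  44.8 -30.4]
[[0.55, -0.01, 1.55, 5.61, 0.37, 2.05]] True
[[0.22, -0.28, 1.78, 0.28, 0.33, 1.06]] True
[[-0.31, -0.43, 1.88, 1.03, 0.72, 0.28]] True
[[-0.84, -0.35, 1.83, 1.26, 1.19, -0.02]] True
-> (380, -200, 450) 6 rows of [-46.4 -11.2 -18.2]
[[-0.84, -0.35, 1.83, 1.26, 1.19, -0.02]] True
[[-0.99, -0.4, 2.02, 1.32, 1.31, -0.2]] True
[[-1.17, -0.41, 2.19, 1.34, 1.44, -0.41]] True
[[-1.36, -0.34, 2.32, 1.3, 1.57, -0.64]] True
```

```bash
python3 -m jog '[41,30,-26,0,41,30,-26,0,41,30,-26,0,41,30,-26,0,41,30,-26,0,41,30,-26,0,41,30,-26,0,41,30,-26,0,41,30,-26,0,41,30,-26,0]'
cat > plan.py <<'E'
import sys,json
from ik import *
from h import robot
# usage: plan.py x,y,z x,y,z ... : tool-frame rows to each world waypoint
s=robot.sense();R=Ro.from_rotvec(s["eef_rot"]);M=R.as_matrix();a=s["tcp_pos"]
print("now",s["time"],a.round(),"q",s["qpos"].round(2),"z",M[:,2].round(2),"y",M[:,1].round(2))
for w in sys.argv[1:]:
  b=np.array([float(v) for v in w.split(",")]);d=b-a;n=int(np.ceil(np.linalg.norm(d)/58));print("->",b,n,"rows of",(M.T@d/n).round(1))
  for f in (.5,1): print("   ",*ik(a+f*d,R))
  a=b
E
python3 plan.py 600,-50,800 400,-200,450
```

```text
time: 11.95
tcp_pos: [876.8, 637.4, 708.1]
eef_rot: [-2.367, -0.644, -1.868]
ft_force: [0.3, -0.8, -0.3]
width: 85.5
finger_force: 0.0
now 11.95 [877. 637. 708.] q [ 0.69  0.65  0.68 -0.64  0.63  2.  ] z [ 0.92  0.3  -0.26] y [ 0.36 -0.91  0.21]
-> [600. -50. 800.] 13 rows of [-12.2  42.1 -37.1]
    [[0.33, -0.05, 1.47, 6.24, 0.41, 1.4]] True
    [[-0.52, -0.35, 1.63, 1.02, 1.0, 0.34]] True
-> [ 400. -200.  450.] 8 rows of [-51.   -0.9 -16.9]
    [[-0.9, -0.47, 2.04, 1.29, 1.22, -0.12]] True
    [[-1.3, -0.33, 2.3, 1.31, 1.5, -0.61]] True
```

```bash
python3 -m jog '[-12,42,-37,0,-12,42,-37,0,-12,42,-37,0,-12,42,-37,0,-12,42,-37,0,-12,42,-37,0,-12,42,-37,0,-12,42,-37,0,-12,42,-37,0,-12,42,-37,0,-12,42,-37,0,-12,42,-37,0]' && python3 -m jog '[-51,0,-17,0,-51,0,-17,0,-51,0,-17,0,-51,0,-17,0,-51,0,-17,0,-51,0,-17,0,-51,0,-17,0]'; python3 plan.py 350,-100,420
```

```text
time: 13.45
tcp_pos: [621.3, 5.0, 794.2]
eef_rot: [-2.367, -0.644, -1.872]
ft_force: [0.4, -0.1, 0.4]
width: 85.4
finger_force: 0.0
time: 14.32
tcp_pos: [448.6, -131.5, 487.6]
eef_rot: [-2.37, -0.645, -1.87]
ft_force: [0.9, -1.2, -1.0]
width: 85.4
finger_force: 0.0
now 14.325 [ 449. -132.  488.] q [-1.06 -0.48  2.32  1.36  1.31 -0.43] z [ 0.92  0.29 -0.27] y [ 0.35 -0.91  0.21]
-> [ 350. -100.  420.] 3 rows of [-24.1 -25.9 -21.1]
    [[-1.2, -0.56, 2.43, 1.33, 1.44, -0.49]] True
    [[-1.4, -0.64, 2.53, 1.27, 1.62, -0.56]] True
```

```bash
python3 -m jog '[-28,-49,-4,0,-28,-49,-4,0,-28,-49,-4,0,-28,-49,-4,0,-28,-49,-4,0,-28,-49,-4,0,-28,-49,-4,0,-28,-49,-4,0]'; python3 plan.py
```

```text
time: 15.32
tcp_pos: [340.1, -5.2, 362.0]
eef_rot: [-2.358, -0.784, -1.624]
ft_force: [0.6, 0.3, -0.3]
width: 85.2
finger_force: 0.0
now 15.325 [340.  -5. 362.] q [-1.22 -0.79  2.63  1.15  1.58 -0.46] z [ 0.82  0.42 -0.39] y [ 0.51 -0.85  0.15]
```

```bash
python3 -m jog '[-40,-40,-4,0,-40,-40,-4,0,-40,-40,-4,0,-40,-40,-4,0]'; python3 plan.py
python3 - <<'E'
from h import *
s=robot.sense();M=Ro.from_rotvec(s["eef_rot"]).as_matrix();print(M.round(2).tolist(),"turn to level y:",np.degrees(np.arctan2(M[2,1],M[2,0])))
E
```

```text
time: 15.82
tcp_pos: [221.5, -22.2, 337.5]
eef_rot: [-2.375, -0.851, -1.473]
ft_force: [-0.4, -0.7, -0.7]
width: 85.3
finger_force: 0.0
now 15.825 [221. -22. 337.] q [-1.86 -0.79  2.63  0.75  2.11 -0.86] z [ 0.75  0.47 -0.47] y [ 0.58 -0.81  0.11]
[[0.33, 0.58, 0.75], [0.36, -0.81, 0.47], [0.87, 0.11, -0.47]] turn to level y: 7.363704236055575
```

Run:
```python
from h import *
f=grab_frame("top");g=grab_frame("scene")
a=cv2.resize(f["frame"][190:250,70:140,::-1],None,fx=5.5,fy=5.5,interpolation=cv2.INTER_CUBIC)
b=cv2.resize(g["frame"][255:315,400:470,::-1],None,fx=5.5,fy=5.5,interpolation=cv2.INTER_CUBIC)
c=cv2.resize(f["frame"][235:325,280:410,::-1],None,fx=4,fy=4,interpolation=cv2.INTER_CUBIC)[:260,:]
cv2.imwrite("pics/c1.png",np.hstack([a,b]))
cv2.imwrite("pics/c2.png",cv2.resize(f["frame"][235:325,280:410,::-1],None,fx=6,fy=6,interpolation=cv2.INTER_CUBIC))
```

```text
(no output)
```

View pics/c1.png

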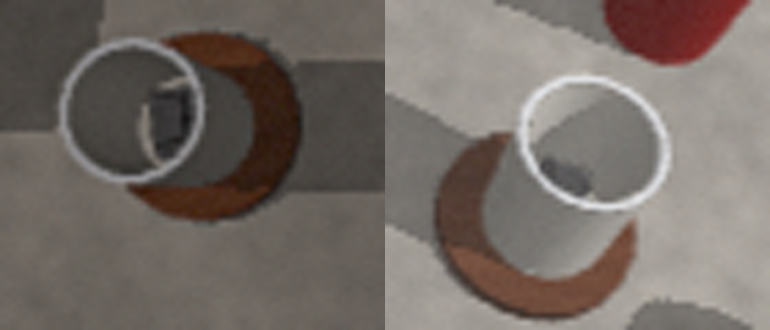

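View pics/c2.png

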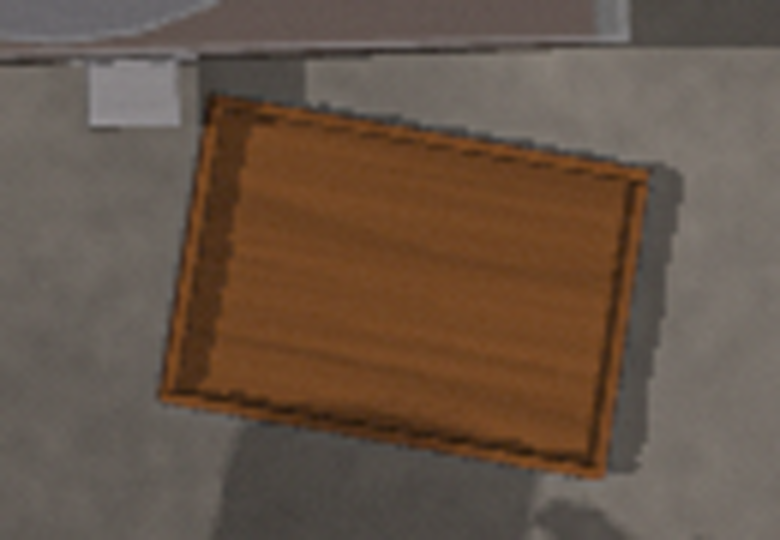

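The crops put the rim centre at top (94,210) and scene (438,281), and the coaster at top (107.6,213). The handle spans x 90–180 and y 62–128 in its crop. The tray corners in that crop are (212,97), (650,172), (605,475) and (162,398).

```bash
python3 - <<'E'
from h import *
f=grab_frame("top");g=grab_frame("scene")
print("rim",ray(f,94,210,101).round(1),ray(g,438.2,280.8,101).round(1),"coaster",ray(f,107.6,212.9,9).round(1),ray(g,427.5,295.9,9).round(1))
T=[ray(f,280+u/6,235+v/6,26)[:2] for u,v in[(212,97),(650,172),(605,475),(162,398)]];print("tray",np.round(T),np.mean(T,0))
print("handle front",ray(f,302.5,256.3,74).round(1),"wall",ray(f,302.5,245.3,74).round(1))
E
python3 plan.py 430,297,135 460,316,120 557,377,84
```

```text
rim [554.5 377.9 101. ] [558.  383.5 101. ] coaster [554.7 372.6   9. ] [561.2 380.5   9. ]
tray [[ 440. -197.]
 [ 404. -392.]
 [ 270. -367.]
 [ 307. -171.]] [ 355.2914037  -281.78294203]
handle front [ 427.  -159.1   74. ] wall [ 455.5 -159.7   74. ]
now 16.025 [223. -24. 338.] q [-1.86 -0.79  2.63  0.75  2.1  -0.86] z [ 0.75  0.46 -0.47] y [ 0.57 -0.81  0.11]
-> [430. 297. 135.] 8 rows of [  0.7 -20.6  50. ]
    [[-0.45, -0.91, 2.86, 1.23, 0.91, -0.24]] True
    [[0.49, 0.22, 2.56, 3.06, 0.72, -1.67]] True
-> [460. 316. 120.] 1 rows of [ 3.6  0.  38.4]
    [[0.5, 0.27, 2.52, 3.07, 0.73, -1.67]] True
    [[0.5, 0.32, 2.48, 3.08, 0.74, -1.68]] True
-> [557. 377.  84.] 3 rows of [ 7.4  0.6 39.3]
    [[0.51, 0.43, 2.36, 3.09, 0.73, -1.68]] True
    [[0.52, 0.53, 2.23, 3.1, 0.7, -1.68]] True
```

```bash
python3 plan.py 400,-60,330 440,150,260 440,305,160 470,324,130 558,380,80
```

```text
now 16.025 [223. -24. 338.] q [-1.86 -0.79  2.63  0.75  2.1  -0.86] z [ 0.75  0.46 -0.47] y [ 0.57 -0.81  0.11]
-> [400. -60. 330.] 4 rows of [ 9.8 32.5 30. ]
    [[-1.34, -0.61, 2.57, 1.0, 1.65, -0.62]] True
    [[-1.01, -0.38, 2.46, 1.14, 1.33, -0.58]] True
-> [440. 150. 260.] 4 rows of [  6.7 -38.9  40.1]
    [[-0.64, -0.46, 2.59, 1.29, 1.02, -0.51]] True
    [[-0.14, -0.37, 2.62, 1.68, 0.61, -0.63]] True
-> [440. 305. 160.] 4 rows of [ -8.1 -34.3  29.7]
    [[0.21, -0.13, 2.61, 2.46, 0.49, -1.25]] True
    [[0.5, 0.14, 2.54, 3.07, 0.62, -1.66]] True
-> [470. 324. 130.] 1 rows of [-9.5 -1.7 45.5]
    [[0.51, 0.22, 2.5, 3.08, 0.66, -1.67]] True
    [[0.51, 0.3, 2.46, 3.08, 0.7, -1.67]] True
-> [558. 380.  80.] 2 rows of [ 2.7 -0.4 57.8]
    [[0.52, 0.43, 2.34, 3.1, 0.71, -1.68]] True
    [[0.52, 0.54, 2.22, 3.1, 0.7, -1.68]] True
```

```bash
python3 -m jog '[10,33,30,0,10,33,30,0,10,33,30,0,10,33,30,0,8,-36,44,0,8,-36,44,0,8,-36,44,0,8,-36,44,0]' -1; python3 plan.py 450,311,150 470,324,130
```

```text
time: 17.02
tcp_pos: [453.5, 155.2, 259.6]
eef_rot: [-2.371, -0.858, -1.474]
ft_force: [2.1, -0.8, 2.2]
width: 85.5
finger_force: 0.0
now 17.025 [454. 155. 260.] q [-0.13 -0.31  2.6   1.72  0.61 -0.68] z [ 0.75  0.47 -0.47] y [ 0.58 -0.81  0.11]
-> [450. 311. 150.] 4 rows of [-10.2 -35.   30.6]
    [[0.21, -0.08, 2.59, 2.48, 0.52, -1.28]] True
    [[0.49, 0.2, 2.52, 3.04, 0.65, -1.65]] True
-> [470. 324. 130.] 1 rows of [-6.3 -1.1 30.5]
    [[0.5, 0.25, 2.49, 3.05, 0.68, -1.66]] True
    [[0.5, 0.3, 2.46, 3.05, 0.7, -1.66]] True
```

```bash
python3 -m jog '[-10,-35,31,0,-10,-35,31,0,-10,-35,31,0,-10,-35,31,0,0,0,0,7.4,0,0,0,0]' -1; python3 plan.py 558,380,80
python3 - <<'E'
from h import *
shot("scene","s1.png",crop=(340,180,560,345),s=3.5)
E
```

```text
time: 17.77
tcp_pos: [454.6, 281.7, 178.5]
eef_rot: [-2.353, -0.689, -1.431]
ft_force: [0.3, -0.3, 0.3]
width: 85.6
finger_force: 0.0
now 17.775 [455. 282. 178.] q [ 0.37  0.09  2.55  2.81  0.61 -1.38] z [ 0.74  0.49 -0.46] y [ 0.54 -0.84 -0.01]
-> [558. 380.  80.] 3 rows of [-7.8 -8.5 56.6]
    [[0.45, 0.35, 2.39, 2.97, 0.7, -1.49]] True
    [[0.51, 0.55, 2.23, 3.05, 0.73, -1.52]] True
```

View pics/s1.png

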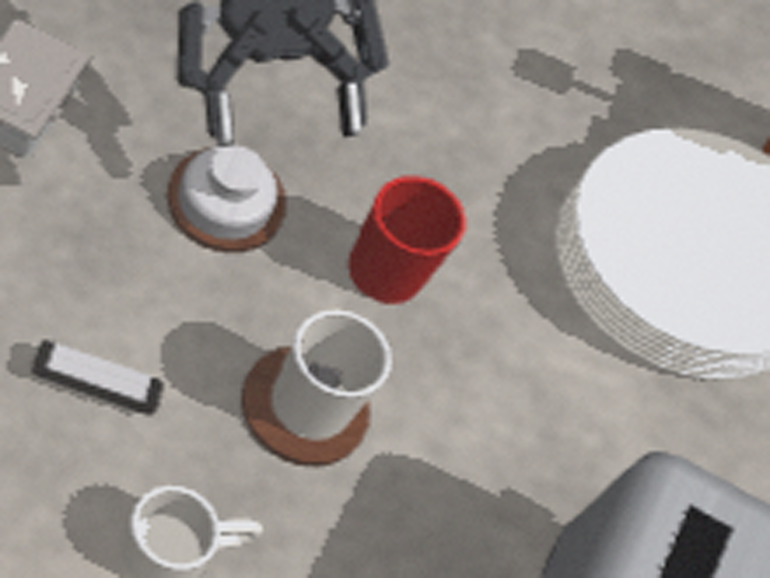

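```bash
python3 -m jog '[-12,-13,40,0,-12,-12,40,0,0,0,30,0,0,0,0,0]' -1; python3 plan.py 558,380,80
```

```text
time: 18.32
tcp_pos: [518.1, 347.7, 108.9]
eef_rot: [-2.354, -0.682, -1.439]
ft_force: [0.3, -0.7, 0.5]
width: 85.6
finger_force: 0.0
now 18.325 [518. 348. 109.] q [ 0.48  0.44  2.35  3.03  0.74 -1.52] z [ 0.75  0.48 -0.45] y [ 0.54 -0.84 -0.01]
-> [558. 380.  80.] 2 rows of [-1.3 -2.8 29.3]
    [[0.5, 0.5, 2.29, 3.05, 0.74, -1.53]] True
    [[0.51, 0.56, 2.23, 3.06, 0.74, -1.53]] True
```

```bash
python3 -m jog '[-1,-3,29,0,-1,-2,29,0,0,0,0,0]' -1; python3 -c "
from h import *;st()"; python3 -m jog '[0,0,0,0,0,0,0,0,0,0,0,0,0,0,0,0,0,0,0,0]' 0.6 40; python3 -c "
from h import *;st();shot('scene','s2.png',crop=(340,180,560,345),s=3.5)"
```

```text
time: 18.7
tcp_pos: [557.6, 378.3, 81.4]
eef_rot: [-2.355, -0.68, -1.44]
ft_force: [-0.3, -0.7, 0.6]
width: 85.5
finger_force: 0.0
18.7 q [0.51, 0.56, 2.23, 3.06, 0.74, -1.53] p [558.0, 378.0, 81.0] F [-0.3, -0.7, 0.6] w 85.5 0.0
[[0.39, 0.54, 0.75], [0.24, -0.84, 0.48], [0.89, -0.01, -0.45]]
time: 19.32
tcp_pos: [556.8, 378.1, 81.3]
eef_rot: [-2.354, -0.68, -1.44]
ft_force: [-4.6, -1.3, 6.6]
width: 66.1
finger_force: 44.0
19.32 q [0.51, 0.56, 2.23, 3.06, 0.75, -1.53] p [557.0, 378.0, 81.0] F [-4.6, -1.3, 6.6] w 66.1 44.0
[[0.39, 0.54, 0.75], [0.24, -0.84, 0.48], [0.89, -0.01, -0.45]]
```

View pics/s2.png

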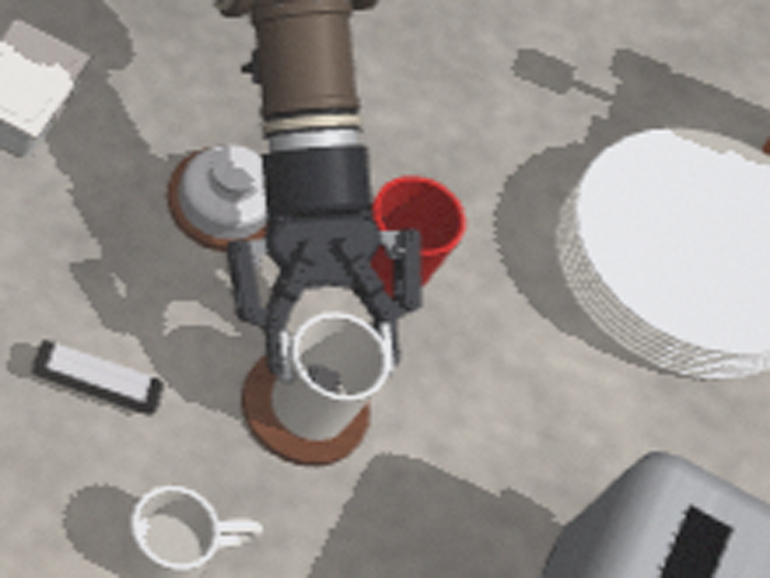

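```bash
python3 plan.py 540,362,180 490,250,230 470,150,270 420,-60,300 320,-280,220
```

```text
now 19.375 [557. 378.  81.] q [ 0.51  0.56  2.23  3.06  0.75 -1.53] z [ 0.75  0.48 -0.45] y [ 0.54 -0.84 -0.01]
-> [540. 362. 180.] 2 rows of [ 38.8   1.9 -32.6]
    [[0.5, 0.41, 2.27, 3.04, 0.64, -1.51]] True
    [[0.49, 0.26, 2.3, 3.01, 0.53, -1.48]] True
-> [490. 250. 230.] 3 rows of [ -0.5  22.4 -38. ]
    [[0.38, 0.11, 2.41, 2.79, 0.5, -1.33]] True
    [[0.23, -0.05, 2.5, 2.45, 0.48, -1.08]] True
-> [470. 150. 270.] 2 rows of [  2.1  36.6 -40.7]
    [[0.05, -0.18, 2.54, 2.06, 0.52, -0.79]] True
    [[-0.15, -0.28, 2.56, 1.72, 0.64, -0.56]] True
-> [420. -60. 300.] 4 rows of [-10.6  37.5 -38.1]
    [[-0.6, -0.34, 2.55, 1.39, 0.99, -0.49]] True
    [[-0.96, -0.25, 2.46, 1.2, 1.27, -0.56]] True
-> [ 320. -280.  220.] 5 rows of [-32.5  26.5 -28.9]
    [[-1.26, -0.0, 2.36, 1.06, 1.41, -0.8]] True
    [[-1.45, 0.25, 2.19, 0.94, 1.48, -0.93]] True
```

```bash
python3 -m jog '[10,0,-5,0,22,1,-15,0,23,1,-22,0,23,2,-23,0,0,22,-38,0,0,22,-38,0,0,22,-38,0,2,30,-38,0,2,36,-40,0]'; python3 plan.py 420,-60,300 320,-280,220
```

```text
time: 20.5
tcp_pos: [474.9, 178.3, 263.8]
eef_rot: [-2.348, -0.679, -1.446]
ft_force: [1.5, -0.0, -1.3]
width: 66.0
finger_force: 45.4
now 20.5 [475. 178. 264.] q [-0.04 -0.24  2.56  1.88  0.57 -0.66] z [ 0.75  0.48 -0.45] y [ 0.54 -0.84 -0.01]
-> [420. -60. 300.] 5 rows of [ -8.9  34.2 -34.5]
    [[-0.55, -0.33, 2.56, 1.43, 0.95, -0.5]] True
    [[-0.96, -0.25, 2.46, 1.21, 1.27, -0.57]] True
-> [ 320. -280.  220.] 5 rows of [-32.3  26.5 -29.1]
    [[-1.26, 0.0, 2.36, 1.06, 1.41, -0.8]] True
    [[-1.45, 0.25, 2.18, 0.94, 1.48, -0.94]] True
```

```bash
python3 -m jog '[-9,34,-34,0,-9,34,-34,0,-9,34,-34,0,-9,34,-34,0,-9,34,-34,0]'; python3 plan.py 360,-262,190 360,-262,118
```

```text
time: 21.12
tcp_pos: [421.7, -58.5, 298.1]
eef_rot: [-2.349, -0.678, -1.448]
ft_force: [2.2, -0.3, -1.8]
width: 66.0
finger_force: 45.3
now 21.125 [422. -59. 298.] q [-0.96 -0.25  2.47  1.21  1.26 -0.58] z [ 0.75  0.48 -0.45] y [ 0.54 -0.84 -0.01]
-> [ 360. -262.  190.] 5 rows of [-33.6  27.9 -19.2]
    [[-1.2, 0.04, 2.37, 1.12, 1.35, -0.83]] True
    [[-1.35, 0.31, 2.21, 1.02, 1.39, -0.97]] True
-> [ 360. -262.  118.] 2 rows of [-32.2   0.2  16.1]
    [[-1.35, 0.39, 2.2, 1.04, 1.34, -1.04]] True
    [[-1.35, 0.48, 2.2, 1.06, 1.3, -1.11]] True
```

```bash
python3 -m jog '[-33,28,-19,0,-33,28,-19,0,-33,28,-19,0,-33,28,-19,0,-33,28,-19,0,-22,0,11,0,-21,0,11,0,-21,0,10,0]' - 60; python3 plan.py 360,-262,118; python3 -m jog '[0,0,0,10,0,0,0,10,0,0,0,10,0,0,0,10,0,0,0,10,0,0,0,10,0,0,0,10]'; python3 plan.py 360,-262,108; python3 -c "
from h import *;shot('top','p1.png',crop=(260,210,440,340),s=4.4)"
```

```text
time: 22.12
tcp_pos: [363.4, -259.4, 118.9]
eef_rot: [-2.349, -0.679, -1.445]
ft_force: [0.2, -0.0, -1.4]
width: 65.3
finger_force: 66.3
now 22.125 [ 363. -259.  119.] q [-1.34  0.48  2.2   1.06  1.3  -1.11] z [ 0.75  0.48 -0.45] y [ 0.54 -0.84 -0.01]
-> [ 360. -262.  118.] 1 rows of [-2.7  0.3 -3.4]
    [[-1.35, 0.48, 2.2, 1.06, 1.3, -1.11]] True
    [[-1.35, 0.48, 2.2, 1.06, 1.3, -1.11]] True
time: 23.0
tcp_pos: [363.6, -259.4, 119.8]
eef_rot: [-2.024, 0.698, -0.818]
ft_force: [-0.2, 0.5, -2.8]
width: 65.3
finger_force: 66.7
now 23.0 [ 364. -259.  120.] q [-1.34  0.48  2.2   1.06  1.3   0.12] z [ 0.75  0.48 -0.45] y [-0.18 -0.51 -0.84]
-> [ 360. -262.  108.] 1 rows of [-3.9 11.9  1.3]
    [[-1.35, 0.49, 2.2, 1.06, 1.3, 0.11]] True
    [[-1.35, 0.51, 2.19, 1.06, 1.29, 0.1]] True
```

View pics/p1.png

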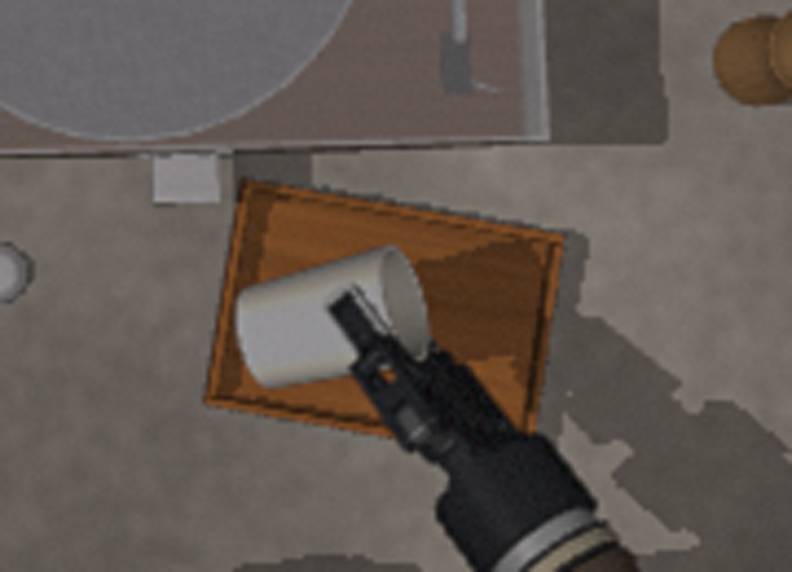

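```bash
python3 -m jog '[-4,13,7,5,0,0,0,10,0,0,0,10,0,0,0,10,0,0,0,10,0,0,0,10,0,0,0,10,0,0,0,10,0,0,0,10,0,0,0,10,0,0,0,8,0,0,0,0]'; python3 -c "
from h import *;st();shot('scene','p2.png',crop=(150,80,350,230),s=4)"
```

```text
time: 24.55
tcp_pos: [364.2, -259.5, 104.9]
eef_rot: [-0.691, 1.926, 0.285]
ft_force: [0.4, -0.1, -1.4]
width: 65.2
finger_force: 67.0
24.55 q [-1.34, 0.52, 2.19, 1.07, 1.29, 1.88] p [364.0, -260.0, 105.0] F [0.4, -0.1, -1.4] w 65.2 67.0
[[-0.31, -0.58, 0.75], [-0.34, 0.81, 0.48], [-0.89, -0.1, -0.45]]
```

View pics/p2.png

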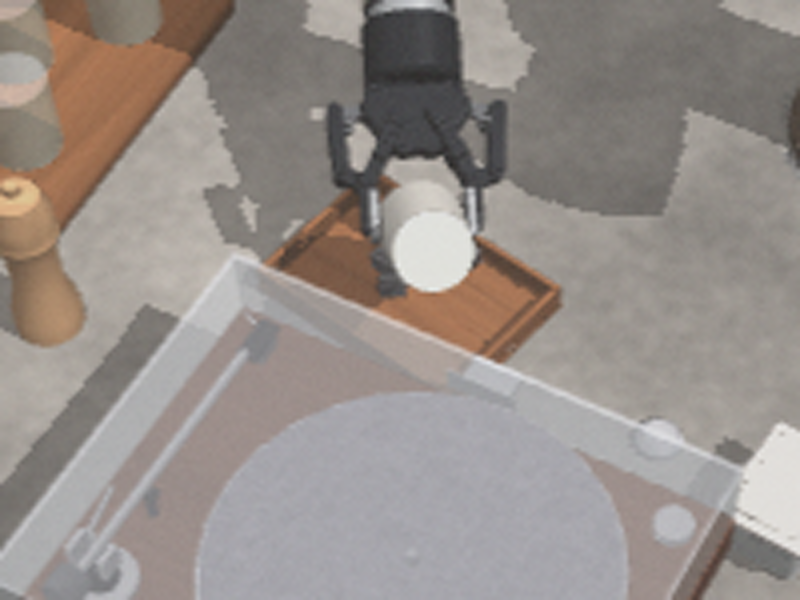

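```bash
python3 -m jog '[-18,0,-9,0,18,0,-9,0,-18,0,9,0,18,0,-9,0,-18,0,9,0,-20,0,0,0,0,0,0,0]'; python3 -c "
from h import *;st();shot('top','p3.png',crop=(260,210,440,340),s=4.4)"
```

```text
time: 25.48
tcp_pos: [369.8, -250.1, 143.5]
eef_rot: [-0.69, 1.925, 0.288]
ft_force: [-0.8, -0.2, -2.1]
width: 65.3
finger_force: 67.3
25.48 q [-1.33, 0.42, 2.22, 1.07, 1.32, 1.95] p [370.0, -250.0, 144.0] F [-0.8, -0.2, -2.1] w 65.3 67.3
[[-0.31, -0.58, 0.75], [-0.34, 0.81, 0.49], [-0.89, -0.1, -0.45]]
```

View pics/p3.png

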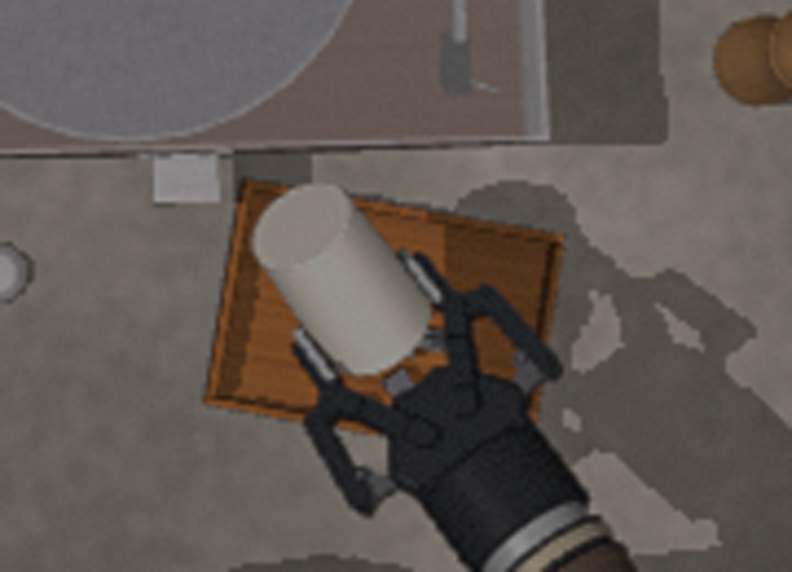

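```bash
python3 -m jog '[-26,0,-14,-10,0,0,0,-10.3,0,0,0,-10.3,0,0,0,-10.3,0,0,0,-10.3,0,0,0,-10.3,0,0,0,-10.3,0,0,0,-10.3,0,0,0,-10.3,0,0,0,-10.3,0,0,0,-10.3,0,0,0,-10.3]'; python3 -m jog '[0,0,0,-10.3,0,0,0,-10.3,0,0,0,-10.3,0,0,0,-10.2,0,0,0,-8.5]'; python3 plan.py 420,-60,300 470,150,270 490,250,230 548,366,180
python3 - <<'E'
from h import *
f=grab_frame("top");cv2.imwrite("pics/raw.png",f["frame"][:,:,::-1])
im=f["frame"].astype(int);T=np.array([[440,-197],[404,-392],[270,-367],[307,-171]],float)
poly=np.array([proj(f,[x,y,26]) for x,y in T]).round().astype(np.int32)
m=np.zeros(im.shape[:2],np.uint8);cv2.fillPoly(m,[poly],1)
sat=im.max(2)-im.min(2);g=((sat<25)&(m>0)).astype(np.uint8)
n,l,s,c=cv2.connectedComponentsWithStats(g)
for i in range(1,n):
  if s[i,4]>6: print(s[i],c[i].round(1),im[l==i].mean(0).round(),ray(f,*c[i],15)[:2].round())
E
```

```text
time: 27.02
tcp_pos: [366.8, -248.7, 171.6]
eef_rot: [-2.18, 0.328, -1.024]
ft_force: [1.0, -0.5, -2.6]
width: 65.0
finger_force: 67.2
time: 27.65
tcp_pos: [366.8, -248.6, 171.6]
eef_rot: [-2.345, -0.682, -1.449]
ft_force: [0.7, -0.1, -2.4]
width: 65.2
finger_force: 67.3
now 27.65 [ 367. -249.  172.] q [-1.33  0.34  2.23  1.05  1.35 -1.01] z [ 0.75  0.49 -0.45] y [ 0.54 -0.84 -0.01]
-> [420. -60. 300.] 5 rows of [ 35.9 -26.2  14.9]
    [[-1.18, 0.06, 2.38, 1.13, 1.34, -0.85]] True
    [[-0.96, -0.25, 2.46, 1.21, 1.27, -0.58]] True
-> [470. 150. 270.] 4 rows of [ 10.4 -37.4  38.2]
    [[-0.6, -0.33, 2.56, 1.4, 1.0, -0.5]] True
    [[-0.15, -0.28, 2.56, 1.74, 0.65, -0.58]] True
-> [490. 250. 230.] 2 rows of [ -2.3 -36.6  40.7]
    [[0.05, -0.17, 2.54, 2.07, 0.54, -0.82]] True
    [[0.23, -0.05, 2.5, 2.45, 0.5, -1.1]] True
-> [548. 366. 180.] 3 rows of [  1.5 -22.   40.7]
    [[0.38, 0.13, 2.4, 2.79, 0.52, -1.34]] True
    [[0.49, 0.28, 2.29, 3.0, 0.54, -1.48]] True
[ 326  266   60   49 1790] [354.  290.1] [69. 67. 67.] [ 334. -299.]
```

```bash
python3 -m jog '[36,-26,15,0,36,-26,15,0,36,-26,15,0,36,-26,15,0,36,-26,15,0,10,-37,38,0,10,-37,38,0,10,-37,38,0,10,-37,38,0]'; python3 plan.py 490,250,230 548,366,180
python3 - <<'E'
from h import *
f=grab_frame("top");g=grab_frame("scene")
cv2.imwrite("pics/raw2.png",f["frame"][:,:,::-1])
p=proj(f,[470,150,290]);q=proj(g,[470,150,290]);print(p,q)
def cr(F,c,w,h,s):
    x=int(np.clip(c[0]-w//2,0,560-w));y=int(np.clip(c[1]-h//2,0,420-h));return cv2.resize(F["frame"][y:y+h,x:x+w,::-1],(int(w*s),int(h*s)),interpolation=cv2.INTER_CUBIC)
a=cr(f,(348,282),100,75,4);b=cr(g,(250,135),100,75,4);c=cr(f,p,100,75,4);d=cr(g,q,100,75,4)
cv2.imwrite("pics/m.png",np.vstack([np.hstack([a,b]),np.hstack([c,d])]))
E
```

```text
time: 28.82
tcp_pos: [471.7, 148.2, 270.4]
eef_rot: [-2.346, -0.673, -1.447]
ft_force: [1.9, -0.6, 0.4]
width: 65.4
finger_force: 67.3
now 28.825 [472. 148. 270.] q [-0.17 -0.28  2.56  1.73  0.66 -0.58] z [ 0.75  0.48 -0.45] y [ 0.54 -0.84 -0.01]
-> [490. 250. 230.] 2 rows of [ -2.9 -37.8  40.6]
    [[0.05, -0.17, 2.54, 2.07, 0.54, -0.81]] True
    [[0.23, -0.05, 2.5, 2.46, 0.5, -1.09]] True
-> [548. 366. 180.] 3 rows of [  1.4 -22.1  40.7]
    [[0.38, 0.13, 2.4, 2.79, 0.52, -1.34]] True
    [[0.49, 0.28, 2.29, 3.0, 0.54, -1.47]] True
(np.float64(166.71732736864516), np.float64(238.8073698338943)) (np.float64(377.928259906704), np.float64(175.5996579555677))
```

View pics/m.png

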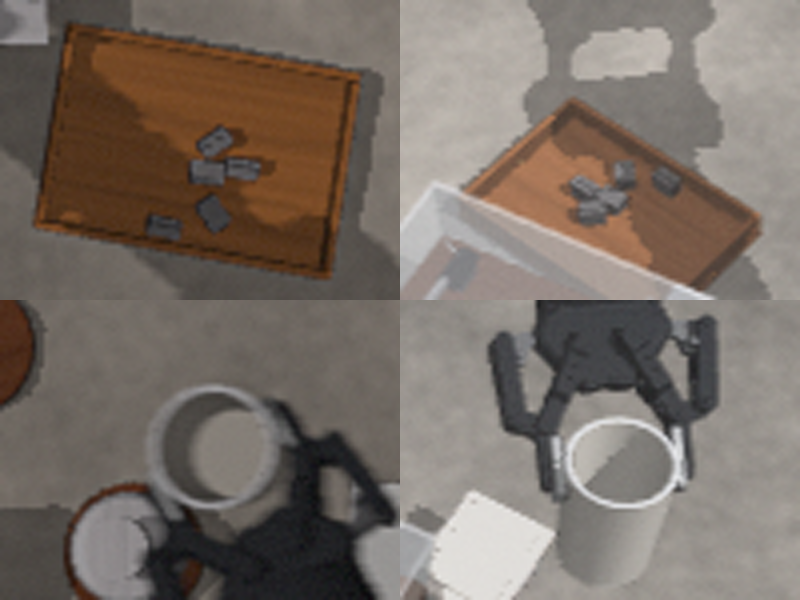

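All five cases are in the tray and the tumbler is empty and upright in the grip. Next is the return to the coaster.

```bash
python3 -m jog '[-3,-38,40,0,-3,-38,41,0,1,-22,41,0,1,-22,41,0,1,-22,36,0,0,0,0,0]'; python3 plan.py 557,378,110 557,378,81
```

```text
time: 29.68
tcp_pos: [544.1, 341.7, 192.8]
eef_rot: [-2.335, -0.674, -1.454]
ft_force: [0.3, 0.6, -2.2]
width: 65.4
finger_force: 67.8
now 29.675 [544. 342. 193.] q [ 0.43  0.23  2.33  2.89  0.54 -1.4 ] z [ 0.75  0.49 -0.44] y [ 0.54 -0.84 -0.01]
-> [557. 378. 110.] 2 rows of [-30.7 -11.3  31.9]
    [[0.47, 0.36, 2.29, 2.98, 0.63, -1.47]] True
    [[0.51, 0.49, 2.25, 3.05, 0.71, -1.51]] True
-> [557. 378.  81.] 1 rows of [-26.1   0.4  12.7]
    [[0.51, 0.52, 2.24, 3.05, 0.74, -1.52]] True
    [[0.51, 0.56, 2.23, 3.05, 0.77, -1.52]] True
```

```bash
python3 -m jog '[-21,-8,21,0,-20,-7,21,0,-20,-8,22,0,0,0,0,0]'; python3 plan.py 557,378,83
```

```text
time: 30.18
tcp_pos: [556.1, 375.6, 109.4]
eef_rot: [-2.34, -0.672, -1.453]
ft_force: [0.4, -0.2, -1.6]
width: 65.3
finger_force: 67.9
now 30.175 [556. 376. 109.] q [ 0.5   0.49  2.25  3.04  0.71 -1.51] z [ 0.75  0.49 -0.44] y [ 0.54 -0.84 -0.01]
-> [557. 378.  83.] 1 rows of [-22.8  -1.3  13.5]
    [[0.51, 0.52, 2.24, 3.05, 0.74, -1.52]] True
    [[0.51, 0.56, 2.23, 3.06, 0.76, -1.52]] True
```

```bash
python3 -m jog '[-12,-1,7,0,-11,0,6,0,0,0,0,0]'; python3 -m jog '[-1,0,0.5,0,-1,0,0.5,0,0,0,0,0]'; python3 -c "
from h import *;st()"
```

```text
time: 30.55
tcp_pos: [557.8, 378.3, 86.0]
eef_rot: [-2.335, -0.673, -1.458]
ft_force: [-0.2, 0.2, -2.1]
width: 65.1
finger_force: 67.9
time: 30.92
tcp_pos: [558.2, 379.5, 84.7]
eef_rot: [-2.332, -0.674, -1.461]
ft_force: [0.5, 0.2, -1.8]
width: 65.3
finger_force: 67.9
30.93 q [0.5, 0.56, 2.23, 3.05, 0.77, -1.53] p [558.0, 379.0, 85.0] F [0.5, 0.2, -1.8] w 65.3 67.9
[[0.37, 0.54, 0.76], [0.23, -0.84, 0.49], [0.9, -0.01, -0.43]]
```

```bash
python3 -m jog '[-1.5,0,0.3,0,-1.5,0,0.3,0,0,0,0,0]';python3 -m jog '[-1,0,0,0,0,0,0,0]'; python3 -m jog '[-1,0,0,0,0,0,0,0]' - 20
```

```text
time: 31.3
tcp_pos: [557.5, 379.2, 81.6]
eef_rot: [-2.332, -0.674, -1.461]
ft_force: [-1.2, -0.4, -0.7]
width: 65.2
finger_force: 67.9
time: 31.55
tcp_pos: [557.6, 379.2, 81.5]
eef_rot: [-2.33, -0.674, -1.463]
ft_force: [0.1, 0.6, 1.6]
width: 65.4
finger_force: 67.9
time: 31.8
tcp_pos: [557.7, 379.4, 81.3]
eef_rot: [-2.328, -0.674, -1.465]
ft_force: [-0.8, 0.9, 5.7]
width: 64.7
finger_force: 67.8
```

```bash
python3 -m jog '[0,0,0,0,0,0,0,0,0,0,0,0,0,0,0,0]' -1 20; python3 -m jog '[0,0,-12,0,0,0,-25,0,0,0,-40,0,0,0,-30,0]'; python3 plan.py 490,250,230 465,150,270 400,-60,300
python3 - <<'E'
from h import *
f=grab_frame("top");cv2.imwrite("pics/raw3.png",f["frame"][:,:,::-1])
a=cv2.cvtColor(cv2.imread("pics/raw3.png")[195:225,80:135],6).astype(int)
b=cv2.imread("pics/raw.png")[195:225,80:135]
# white rim compare with expected circle at z=101
for X in [(557,379),(555,376),(560,382)]:
  c=proj(f,[*X,101]);print(X,np.round(c,1))
im=f["frame"].min(2).astype(int)
w=(im>150);w[:, :]&=True
ys,xs=np.nonzero(w[185:235,70:130]);print("white rim bbox",xs.min()+70,xs.max()+70,ys.min()+185,ys.max()+185,len(xs))
E
```

```text
time: 32.3
tcp_pos: [556.4, 378.2, 79.0]
eef_rot: [-2.334, -0.674, -1.459]
ft_force: [0.4, -0.2, 0.0]
width: 85.2
finger_force: 0.0
time: 32.8
tcp_pos: [473.7, 325.0, 126.1]
eef_rot: [-2.334, -0.674, -1.458]
ft_force: [0.5, 0.5, -0.1]
width: 85.4
finger_force: 0.0
now 32.8 [474. 325. 126.] q [ 0.48  0.35  2.46  3.03  0.79 -1.52] z [ 0.76  0.49 -0.44] y [ 0.54 -0.84 -0.01]
-> [490. 250. 230.] 3 rows of [ 27.5  23.6 -23.2]
    [[0.36, 0.15, 2.5, 2.82, 0.64, -1.39]] True
    [[0.23, -0.04, 2.51, 2.47, 0.52, -1.11]] True
-> [465. 150. 270.] 2 rows of [  2.   35.2 -42.6]
    [[0.05, -0.17, 2.55, 2.1, 0.55, -0.84]] True
    [[-0.16, -0.29, 2.58, 1.75, 0.66, -0.59]] True
-> [400. -60. 300.] 4 rows of [-11.2  35.4 -41.2]
    [[-0.64, -0.36, 2.58, 1.39, 1.03, -0.51]] True
    [[-1.03, -0.28, 2.49, 1.18, 1.33, -0.59]] True
(557, 379) [ 93.6 209. ]
(555, 376) [ 94.7 209.8]
(560, 382) [ 92.4 207.9]
white rim bbox 85 99 196 221 19
```

```bash
python3 -m jog '[27,24,-23,0,27,24,-23,0,27,24,-23,0,2,35,-43,0,2,35,-43,0,-11,35,-41,0,-11,35,-41,0,-11,35,-41,0,-11,35,-41,0]'; python3 plan.py 500,-200,480 750,-350,480 950,-420,350
python3 - <<'E'
from h import *
a=cv2.imread("pics/top0.png");a=cv2.resize(a,(560,420),interpolation=cv2.INTER_AREA)
f=grab_frame("top");b=f["frame"][:,:,::-1];d=np.abs(a.astype(int)-b).max(2)[190:250,70:140]
print("tumbler region diff",(d>40).sum(),d.mean())
cv2.imwrite("pics/raw4.png",b)
t=cv2.matchTemplate(b[185:255,60:145].copy(),a[195:228,80:125].copy(),cv2.TM_CCOEFF_NORMED);print(cv2.minMaxLoc(t))
E
```

```text
time: 33.98
tcp_pos: [409.5, -36.4, 291.4]
eef_rot: [-2.321, -0.673, -1.473]
ft_force: [1.7, -0.7, -0.6]
width: 85.4
finger_force: 0.0
now 33.975 [409. -36. 291.] q [-0.96 -0.28  2.53  1.24  1.28 -0.61] z [ 0.76  0.49 -0.42] y [ 0.54 -0.84 -0.01]
-> [ 500. -200.  480.] 5 rows of [ 33.5  36.9 -18.3]
    [[-0.99, -0.22, 2.26, 1.18, 1.37, -0.41]] True
    [[-1.0, -0.11, 1.97, 1.15, 1.46, -0.25]] True
-> [ 750. -350.  480.] 6 rows of [ 9.5 43.5 19.4]
    [[-0.89, 0.17, 1.68, 1.17, 1.36, -0.2]] True
    [[-0.82, 0.45, 1.32, 1.16, 1.33, -0.1]] True
-> [ 950. -420.  350.] 5 rows of [-12.2  33.6  34.5]
    [[-0.76, 0.69, 1.08, 1.17, 1.27, -0.08]] True
    [[-0.71, 0.97, 0.73, 1.15, 1.26, 0.01]] True
tumbler region diff 252 9.539761904761905
(-0.2915208041667938, 0.788418710231781, (1, 0), (19, 9))
```

```bash
python3 -m jog '[33,37,-18,0,33,37,-18,0,33,37,-18,0,33,37,-18,0,33,37,-18,0,10,43,19,0,10,43,19,0,10,43,19,0,10,43,19,0,10,43,19,0,10,43,19,0]'; python3 -m jog '[-5,38,34,0,-5,38,34,0,-5,38,34,0,-5,40,40,0,-5,40,40,0,-5,40,40,0,-5,40,40,0,-5,40,40,0]'; python3 plan.py
```

```text
time: 35.4
tcp_pos: [751.2, -345.9, 478.5]
eef_rot: [-2.319, -0.672, -1.47]
ft_force: [1.6, 0.4, -0.2]
width: 85.5
finger_force: 0.0
time: 36.4
tcp_pos: [1062.7, -428.4, 295.3]
eef_rot: [-2.345, -0.625, -1.499]
ft_force: [0.1, 0.4, -2.3]
width: 85.7
finger_force: 0.0
now 36.4 [1063. -428.  295.] q [-0.64  1.4   0.06  1.07  1.26  0.29] z [ 0.78  0.46 -0.42] y [ 0.5  -0.86 -0.01]
```

```bash
python3 -m jog '[-5,50,40,0,-5,50,40,0,-5,50,40,0,-5,50,40,0,-5,50,40,0,-5,50,40,0]';python3 plan.py
```

```text
time: 37.15
tcp_pos: [1125.1, -447.2, 195.6]
eef_rot: [-2.441, -0.489, -1.71]
ft_force: [-0.2, 0.3, -0.1]
width: 85.1
finger_force: 0.0
now 37.15 [1125. -447.  196.] q [-0.6   1.52  0.05  1.12  0.95  0.18] z [ 0.89  0.28 -0.35] y [ 0.33 -0.94  0.09]
```

```bash
python3 -m jog '[8,52,40,0,8,52,40,0,8,52,40,0,8,52,40,0,8,52,40,0]';python3 plan.py
```

```text
time: 37.78
tcp_pos: [1141.0, -492.0, 204.1]
eef_rot: [2.505, 0.359, 1.848]
ft_force: [1.1, 0.5, 0.4]
width: 85.4
finger_force: 0.0
now 37.775 [1141. -492.  204.] q [-0.6   1.53  0.05  1.13  0.78  0.17] z [ 0.94  0.13 -0.3 ] y [ 0.18 -0.97  0.14]
```

```bash
python3 -m jog '[0,55,40,0,0,55,40,0,0,55,30,0]';python3 plan.py 950,-420,350 750,-350,450 470,-200,330 345,-160,99 407,-160,79; python3 -c "
from h import *
M=Ro.from_rotvec(robot.sense()['eef_rot']).as_matrix();print(np.degrees(np.arctan2(M[2,1],M[2,0])))"
```

```text
time: 38.15
tcp_pos: [1126.1, -545.2, 198.2]
eef_rot: [2.443, 0.275, 1.838]
ft_force: [-0.2, -0.3, 0.5]
width: 85.3
finger_force: 0.0
now 38.15 [1126. -545.  198.] q [-0.63  1.54  0.05  1.16  0.72  0.13] z [ 0.96  0.05 -0.28] y [ 0.1  -0.98  0.16]
-> [ 950. -420.  350.] 5 rows of [ 23.9 -23.1 -41. ]
    [[-0.63, 1.02, 0.88, 1.53, 0.65, -0.35]] True
    [[-0.63, 0.72, 1.25, 1.62, 0.65, -0.46]] True
-> [ 750. -350.  450.] 5 rows of [ 10.8 -14.4 -43.3]
    [[-0.68, 0.49, 1.52, 1.64, 0.7, -0.51]] True
    [[-0.74, 0.25, 1.73, 1.59, 0.75, -0.48]] True
-> [ 470. -200.  330.] 6 rows of [-26.8 -32.4 -37.9]
    [[-0.83, 0.03, 2.13, 1.71, 0.84, -0.7]] True
    [[-1.02, -0.2, 2.48, 1.67, 1.01, -0.84]] True
-> [ 345. -160.   99.] 5 rows of [-48.9 -17.9 -10.6]
    [[-1.2, 0.08, 2.63, 1.74, 1.18, -1.3]] True
    [[-1.48, 0.64, 2.64, 1.65, 1.29, -1.89]] True
-> [ 407. -160.   79.] 2 rows of [-1.1  1.4 32.5]
    [[-1.32, 0.67, 2.61, 1.81, 1.32, -1.89]] True
    [[-1.17, 0.7, 2.57, 1.95, 1.33, -1.87]] True
9.887960873044632
```

```bash
python3 -m jog '[24,-23,-41,0,24,-23,-41,0,24,-23,-41,0,24,-23,-41,0,24,-23,-41,0,11,-14,-43,0,11,-14,-43,0,11,-14,-43,0,11,-14,-43,0,11,-14,-43,0,0,0,0,9.9]';python3 plan.py 480,-190,300 375,-160,110 372,-160,87 430,-160,69
```

```text
time: 39.52
tcp_pos: [774.5, -372.4, 440.5]
eef_rot: [-2.48, -0.066, -1.872]
ft_force: [0.3, -0.1, -0.5]
width: 86.0
finger_force: 0.0
now 39.525 [ 774. -372.  440.] q [-0.74  0.33  1.66  1.6   0.76 -0.32] z [ 0.96  0.05 -0.27] y [ 0.05 -1.   -0.  ]
-> [ 480. -190.  300.] 7 rows of [-30.5 -28.3 -33.5]
    [[-0.81, 0.09, 2.11, 1.77, 0.84, -0.6]] True
    [[-0.97, -0.11, 2.5, 1.78, 1.0, -0.8]] True
-> [ 375. -160.  110.] 4 rows of [-52.8  -8.8 -11.8]
    [[-1.12, 0.15, 2.61, 1.84, 1.17, -1.19]] True
    [[-1.33, 0.59, 2.63, 1.78, 1.31, -1.64]] True
-> [ 372. -160.   87.] 1 rows of [-22.9  -0.1   3.4]
    [[-1.33, 0.64, 2.62, 1.78, 1.32, -1.69]] True
    [[-1.34, 0.69, 2.6, 1.79, 1.32, -1.73]] True
-> [ 430. -160.   69.] 2 rows of [-0.7  1.6 30.3]
    [[-1.2, 0.72, 2.57, 1.92, 1.34, -1.71]] True
    [[-1.08, 0.74, 2.53, 2.04, 1.35, -1.69]] True
```

```bash
python3 -m jog '[-30,-28,-33,0,-30,-28,-34,0,-30,-28,-33,0,-31,-28,-34,0,-31,-28,-33,0,-31,-28,-34,0,-30,-28,-33,0,-42,-7,-20,0,-42,-7,-15,0]';python3 plan.py 375,-160,110 372,-160,87 430,-160,69
```

```text
time: 40.65
tcp_pos: [423.3, -182.6, 226.2]
eef_rot: [-2.486, -0.075, -1.871]
ft_force: [0.6, -0.7, -0.5]
width: 85.4
finger_force: 0.0
now 40.65 [ 423. -183.  226.] q [-1.15  0.06  2.61  1.77  1.16 -1.1 ] z [ 0.96  0.05 -0.28] y [ 0.06 -1.    0.01]
-> [ 375. -160.  110.] 3 rows of [-41.5  -8.6  -4.3]
    [[-1.23, 0.3, 2.64, 1.8, 1.24, -1.37]] True
    [[-1.33, 0.58, 2.63, 1.78, 1.3, -1.65]] True
-> [ 372. -160.   87.] 1 rows of [-22.9  -0.3   3.5]
    [[-1.33, 0.64, 2.62, 1.78, 1.31, -1.69]] True
    [[-1.34, 0.69, 2.61, 1.79, 1.32, -1.73]] True
-> [ 430. -160.   69.] 2 rows of [-0.6  1.6 30.3]
    [[-1.2, 0.72, 2.57, 1.92, 1.34, -1.72]] True
    [[-1.08, 0.74, 2.53, 2.04, 1.35, -1.69]] True
```

```bash
python3 -m jog '[-30,-7,3,0,-30,-6,2,0,-30,-6,0,0,-28,-6,-2,0,0,0,0,0]';python3 plan.py 385,-160,83 431,-160,70
```

```text
time: 41.28
tcp_pos: [392.3, -158.6, 109.7]
eef_rot: [-2.482, -0.064, -1.862]
ft_force: [-0.0, 0.5, 0.5]
width: 85.5
finger_force: 0.0
now 41.275 [ 392. -159.  110.] q [-1.25  0.58  2.62  1.85  1.3  -1.62] z [ 0.96  0.06 -0.28] y [ 0.06 -1.   -0.01]
-> [ 385. -160.   83.] 1 rows of [-27.7   1.1   0.4]
    [[-1.26, 0.64, 2.6, 1.85, 1.31, -1.66]] True
    [[-1.28, 0.7, 2.59, 1.85, 1.32, -1.71]] True
-> [ 431. -160.   70.] 1 rows of [ 0.4  2.6 47.7]
    [[-1.17, 0.71, 2.56, 1.95, 1.33, -1.69]] True
    [[-1.07, 0.73, 2.53, 2.04, 1.34, -1.67]] True
```

```bash
python3 -m jog '[-14,0,0,0,-14,1,0,0,0,1,24,0,0,2,23,0,0,0,0,0]';python3 plan.py 431,-160,70
```

```text
time: 41.9
tcp_pos: [432.3, -161.1, 73.3]
eef_rot: [-2.481, -0.081, -1.872]
ft_force: [0.3, -0.1, 0.3]
width: 86.0
finger_force: 0.0
now 41.9 [ 432. -161.   73.] q [-1.08  0.73  2.53  2.03  1.34 -1.68] z [ 0.96  0.06 -0.27] y [ 0.06 -1.    0.01]
-> [ 431. -160.   70.] 1 rows of [-3.5 -1.2 -0.3]
    [[-1.08, 0.73, 2.53, 2.03, 1.34, -1.68]] True
    [[-1.08, 0.73, 2.53, 2.03, 1.35, -1.69]] True
```

```bash
python3 -m jog '[-3.5,-1,-2,0,0,0,0,0]'; python3 -m jog '[0,0,0,0,0,0,0,0,0,0,0,0,0,0,0,0,0,0,0,0,0,0,0,0]' 1 40; python3 plan.py
```

```text
time: 42.15
tcp_pos: [427.1, -159.4, 69.3]
eef_rot: [-2.482, -0.071, -1.867]
ft_force: [-0.1, 0.1, 0.5]
width: 85.6
finger_force: 0.0
time: 42.9
tcp_pos: [427.1, -158.2, 68.9]
eef_rot: [-2.481, -0.071, -1.865]
ft_force: [-7.3, -0.6, 2.7]
width: 38.5
finger_force: 39.5
now 42.9 [ 427. -158.   69.] q [-1.1   0.74  2.53  2.02  1.35 -1.69] z [ 0.96  0.06 -0.28] y [ 0.06 -1.   -0.  ]
```

```bash
cat > arc.py <<'E'
import sys
from h import *
s=robot.sense();M=Ro.from_rotvec(s["eef_rot"]).as_matrix();p=s["tcp_pos"]-2*M[:,2]
H=np.array([773.5,60.]);v=np.array([p[0],p[2]])-H
a0=np.arctan2(v[1],-v[0]);base=np.arctan2(9.5,348.5);th=np.degrees(a0-base);r=np.hypot(*v);print("theta",th,"r",r,np.hypot(9.5,348.5),"t",s["time"],"F",s["ft_force"].round(1),"w",s["width"],s["finger_force"],"y",p[1])
n=int(sys.argv[2]);T=np.radians(np.linspace(th,float(sys.argv[1]),n+1))+base;r=np.hypot(9.5,348.5)
P=np.array([[H[0]-r*np.cos(t),-158,H[1]+r*np.sin(t)] for t in T]);P[0]=p
for d in np.diff(P,axis=0): print((M.T@d).round(1).tolist())
E
python3 arc.py 35 12
```

```text
theta -0.004799870194388766 r 348.4932104160827 348.62945945516424 t 42.9 F [-7.3 -0.6  2.7] w 38.509200042969866 39.527546555034974 y -158.30003271486163
[17.3, -0.3, -4.1]
[17.5, 0.1, -3.1]
[17.6, 0.1, -2.3]
[17.7, 0.2, -1.4]
[17.7, 0.2, -0.5]
[17.7, 0.3, 0.4]
[17.7, 0.3, 1.4]
[17.6, 0.4, 2.2]
[17.5, 0.4, 3.1]
[17.3, 0.5, 4.0]
[17.1, 0.5, 4.9]
[16.8, 0.6, 5.8]
```

```bash
python3 -m jog '[8,0,-2,0,9,0,-2,0,17.5,0,-3,0,17.5,0,-2.5,0]' 1 50; python3 arc.py 35 9
```

```text
time: 43.4
tcp_pos: [432.1, -158.1, 120.3]
eef_rot: [-2.485, -0.068, -1.859]
ft_force: [6.7, 1.5, -6.1]
width: 38.4
finger_force: 50.8
theta 8.49429019520898 r 348.63941365877054 348.62945945516424 t 43.4 F [ 6.7  1.5 -6.1] w 38.36094392724656 50.80885110190138 y -158.22659527406577
[17.9, -0.1, -1.5]
[17.9, 0.2, -0.6]
[17.9, 0.2, 0.3]
[17.9, 0.3, 1.2]
[17.8, 0.4, 2.1]
[17.7, 0.4, 3.0]
[17.5, 0.4, 4.0]
[17.2, 0.5, 4.8]
[17.0, 0.5, 5.7]
```

```bash
python3 -m jog '[18,0,-1.5,0,18,0,-0.5,0,18,0,0.3,0,18,0,1.2,0,18,0,2,0]'; python3 arc.py 35 4
```

```text
time: 44.02
tcp_pos: [458.6, -157.7, 206.6]
eef_rot: [-2.487, -0.067, -1.861]
ft_force: [6.7, -2.6, -7.9]
width: 38.5
finger_force: 50.8
theta 23.355062261102994 r 349.3240585058478 348.62945945516424 t 44.025 F [ 6.7 -2.6 -7.9] w 38.519921758967314 50.79574790317565 y -157.82880191407006
[17.3, 0.6, 3.7]
[17.3, 0.5, 3.9]
[17.0, 0.5, 4.8]
[16.8, 0.5, 5.7]
```

```bash
python3 -m jog '[17.3,0,3.7,0,17.3,0,4,0,16,0,4.5,0,10,0,3,0,0,0,0,0,0,0,0,0]'; python3 arc.py 35 1
```

```text
time: 44.78
tcp_pos: [490.1, -157.3, 261.2]
eef_rot: [-2.487, -0.065, -1.867]
ft_force: [-7.3, -7.0, 0.8]
width: 37.9
finger_force: 54.2
theta 33.69478416653566 r 349.45418650607684 348.62945945516424 t 44.775 F [-7.3 -7.   0.8] w 37.93936097816761 54.22861589351669 y -157.40649812353223
[7.2, 0.9, 3.4]
```

```bash
python3 -m jog '[5,0.3,2,0,2.2,0.3,1.4,0,0,0,0,0,0,0,0,0]'; python3 arc.py 35 1
python3 - <<'E'
from h import *
H=np.array([773.5,-159.5,60.])
def pt(x,y,z,th):  # x before hinge, z above hinge line
    c,s=np.cos(th),np.sin(th);return [H[0]-x*c+z*s, H[1]+y, H[2]+x*s+z*c]
F={n:grab_frame(n) for n in("top","scene")}
G={}
for n in F:
    g=cv2.cvtColor(F[n]["frame"],cv2.COLOR_RGB2GRAY).astype(np.float32);G[n]=cv2.magnitude(cv2.Sobel(g,5,1,0),cv2.Sobel(g,5,0,1))
for n in F:
  out=[]
  for d in np.arange(28,42.1,1):
    t=np.radians(d);sc=0
    for a,b in [((318,-206,59),(318,206,59)),((318,-206,0),(318,206,0)),((0,206,59),(318,206,59)),((0,-206,59),(318,-206,59)),((318,-206,0),(0,-206,0)),((318,206,0),(0,206,0))]:
      for k in np.linspace(.03,.97,80):
        u,v=proj(F[n],pt(*(np.array(a)*(1-k)+np.array(b)*k),t))
        if 1<u<558 and 1<v<418: sc+=cv2.getRectSubPix(G[n],(1,1),(float(u),float(v)))[0,0]
    out.append((int(d),int(sc/480)))
  print(n,out)
E
```

```text
time: 45.28
tcp_pos: [495.4, -157.3, 268.3]
eef_rot: [-2.482, -0.067, -1.871]
ft_force: [-14.1, -6.6, 5.3]
width: 38.6
finger_force: 55.3
theta 35.16165914164694 r 349.3349525903202 348.62945945516424 t 45.275 F [-14.1  -6.6   5.3] w 38.593024053730964 55.336007421137765 y -157.36288142005085
[-1.2, 0.6, 0.3]
top [(28, 45), (29, 44), (30, 45), (31, 47), (32, 53), (33, 53), (34, 50), (35, 55), (36, 46), (37, 33), (38, 31), (39, 29), (40, 29), (41, 27), (42, 27)]
scene [(28, 83), (29, 78), (30, 74), (31, 72), (32, 71), (33, 70), (34, 67), (35, 62), (36, 65), (37, 72), (38, 76), (39, 75), (40, 74), (41, 77), (42, 77)]
```

Run:
```python
from h import *
H=np.array([773.5,-159.5,60.])
def pt(x,y,z,th):
    c,s=np.cos(th),np.sin(th);return [H[0]-x*c+z*s, H[1]+y, H[2]+x*s+z*c]
for n in("top","scene"):
  F=grab_frame(n);g=cv2.GaussianBlur(cv2.cvtColor(F["frame"],cv2.COLOR_RGB2GRAY),(3,3),0).astype(np.float32);G=cv2.magnitude(cv2.Sobel(g,5,1,0),cv2.Sobel(g,5,0,1))
  for nm,a,b in [("ftop",(318,-206,59),(318,206,59)),("flow",(318,-206,0),(318,206,0)),("Ltop",(0,206,59),(318,206,59)),("Rtop",(0,-206,59),(318,-206,59)),("Rlow",(318,-206,0),(0,-206,0)),("Llow",(318,206,0),(0,206,0)),("FLv",(318,206,0),(318,206,59)),("FRv",(318,-206,0),(318,-206,59))]:
    o=[]
    for d in np.arange(30,40.1,.5):
      w=[]
      for k in np.linspace(.05,.95,80):
        u,v=proj(F,pt(*(np.array(a)*(1-k)+np.array(b)*k),np.radians(d)))
        if 1<u<558 and 1<v<418: w.append(min(cv2.getRectSubPix(G,(1,1),(float(u),float(v)))[0,0],120))
      o.append(int(np.mean(w)) if w else 0)
    print(n,nm,o,30+.5*int(np.argmax(o)))
```

```text
top ftop [15, 14, 12, 11, 11, 10, 10, 12, 24, 45, 42, 23, 21, 16, 11, 11, 12, 12, 11, 11, 12] 34.5
top flow [43, 43, 41, 44, 46, 47, 42, 36, 37, 48, 65, 74, 63, 44, 25, 18, 15, 12, 11, 14, 14] 35.5
top Ltop [35, 37, 40, 42, 45, 48, 50, 52, 52, 52, 52, 51, 49, 47, 44, 42, 40, 38, 37, 35, 35] 33.5
top Rtop [76, 81, 86, 92, 98, 101, 100, 95, 86, 73, 59, 45, 34, 26, 20, 17, 16, 14, 14, 13, 13] 32.5
top Rlow [6, 6, 6, 6, 6, 6, 5, 5, 5, 5, 5, 4, 4, 4, 5, 5, 4, 4, 4, 5, 6] 30.0
top Llow [32, 32, 33, 33, 34, 35, 36, 37, 37, 38, 39, 39, 39, 39, 39, 39, 38, 37, 36, 35, 34] 35.0
top FLv [13, 14, 16, 17, 19, 21, 23, 24, 26, 28, 30, 31, 33, 34, 36, 37, 38, 39, 40, 40, 40] 39.0
top FRv [22, 19, 14, 11, 9, 9, 10, 11, 12, 14, 16, 18, 20, 21, 23, 23, 24, 24, 24, 23, 23] 38.0
scene ftop [36, 36, 38, 39, 41, 44, 50, 56, 63, 72, 81, 90, 97, 102, 104, 104, 101, 95, 86, 74, 58] 37.0
scene flow [103, 100, 98, 95, 92, 90, 88, 86, 85, 84, 84, 84, 84, 86, 87, 88, 90, 93, 95, 97, 100] 30.0
scene Ltop [62, 57, 53, 50, 47, 45, 43, 42, 41, 41, 41, 40, 39, 38, 38, 36, 35, 33, 32, 31, 30] 30.0
scene Rtop [73, 82, 88, 91, 94, 99, 106, 110, 110, 104, 91, 75, 60, 49, 41, 35, 32, 31, 30, 30, 29] 33.5
scene Rlow [12, 13, 13, 14, 15, 15, 13, 11, 9, 7, 6, 5, 4, 4, 4, 4, 4, 4, 4, 4, 4] 32.0
scene Llow [65, 64, 63, 62, 61, 61, 61, 61, 62, 64, 67, 71, 76, 82, 88, 93, 98, 102, 106, 108, 110] 40.0
scene FLv [10, 11, 11, 12, 14, 16, 21, 27, 34, 43, 54, 64, 74, 82, 89, 94, 95, 94, 88, 80, 73] 38.0
scene FRv [17, 17, 17, 17, 17, 17, 17, 18, 18, 19, 19, 21, 23, 27, 32, 39, 46, 53, 59, 65, 69] 40.0
```

```bash
python3 -c "
from h import *
print(robot.job_done())"
```

```text
the job is handed in; nothing more can be done
None
```

The job is handed in: all five cases are in the tray, the empty tumbler is back on its coaster, and the arm is still holding the dust cover at about 35°, though I didn't check the other benchtop items again at the end.

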